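# Hang the swing tray on the desk easel and lock it with its R-clip

### The arm

A 7-joint arm with a two-finger parallel gripper is mounted at the origin on the work surface. World frame = base frame: x ahead of the robot, y to its left, z up, the work surface at z = 0. Lengths are in m, angles in rad, forces in N, time in s.
With the tool pointing down it reaches from about 0.425 to 0.875 m from the base axis. Payload 4.7 kg.
Tool frame: the origin (TCP) lies at the very end of the fingers, on their centre line; the grasp point (between the pads) lies 19 mm behind it; z points along the fingers, y is the line along which they close (so a half turn about z gives the same grasp; the last joint's range is limited). The gripper opens to 87 mm and grips with 3 to 60 N. Pads are 19 mm wide; open, the fingers measure 117 mm over their backs; the gripper's body (75 mm by 190 mm) begins 51 mm behind the grasp point.
Start: joints at [-1.186, 0.321, -0.07, 1.45, 0.023, 1.371, -0.057], TCP at [0.236, 0.606, 0.223] pointing down, gripper open.
Joint ranges: [-2.86, 2.86], [-0.3, 2.09], [-1.38, 1.24], [0.06, 2.45], [-1.56, 4.7], [0.09, 2.05], [-2.69, 2.69]. Speed limits (rad/s): [2.57, 2.57, 3.14, 3.14, 3.14, 3.14, 3.14].

### API

Orientations are given as a rotation vector (axis times angle).
In Python, from bench import ctrl, vision gives the robot as it stands.
- The arm moves only by the tool jog_arm, never from a script. Its argument "increments" is a list of rows, each an object of numbers: "tx", "ty", "tz": the shift along the tool's x, y, z in mm; "wx", "wy", "wz": the turn, a rotation vector about the tool's x, y, z in rad; "gripper": the opening, from 0 (shut) to 1 (fully open). In form: [{"tx": .., "ty": .., "tz": .., "wx": .., "wy": .., "wz": .., "gripper": ..}, ...]. A call has exactly 5 rows; each row is the pose to reach, as a shift and turn from the pose commanded when the call began, along the tool's axes at that moment; what a row does not reach only later rows make up. A row lasts 1/12 s, in which the tool goes at most 41.7 mm and 7.16 degrees, less where a joint would pass 70% of its speed; a pose out of reach is approached as far as the arm can. A call with a gripper value outside its range is refused whole. The fingers move at their own pace and stop on an object; "grip_force" is the grip in N (left out, the last holds). Time passes only in rows, so rows that repeat a pose let the fingers close, or fill a call up. It gives the time, the measured TCP pose, the force, the opening and the grip force at its end, in the units of the state.
- ctrl.get_state(): the state, without advancing time (a new reading comes with each control period).
- vision.get_image(name): name is "scene" or "top" or "wrist"; returns a dict with "color" (480x640x3 uint8, blue, green, red), "fx", "fy", "cx", "cy" (pixels), "extrinsics" (4x4, takes a point from world to camera coordinates). Camera axes: x right, y down, z forward; pixel columns grow to the right and rows downward; lengths in m; the calibration is good to about 2 mm. A picture is of the moment at which its call begins. There is no depth.
- ctrl.close_job(): hands the job in; it is judged then, once.
Trained networks look in the newest picture that a camera, given by its name, has taken for a name from the list of things; names that differ only in an ending like _2 or _b are one class to them, and where a whole thing is asked for, a point or a joint stands for the part that bears it (a point fixed in the world has none). Each returns a list of dicts, best first, with "conf" (0 to 1); they miss things now and then, are a little off and sometimes report something else, mostly with a low value. They report only what shows in the picture. A call takes as long as a camera call. They do not tell look-alikes from the thing itself.
- vision.spot_in(camera, thing): "bbox" ([left, top, right, bottom] in pixels, round what is visible of it).
The state is a dict: "time": time; "joint_positions": joint angles; "qd": joint speeds; "joint_torque": joint torques, N m; "position": TCP position; "tool_rot": TCP orientation; "ft_force": force on the tool from outside, world axes, zero at the start; "torque": the same for the moment, N m; "grip_width": opening from 0.0 (shut) to 1.0 (fully open); "grip_force": force on a finger pad.
Only numpy, scipy, OpenCV 4.12 (cv2) and the standard library are available. Lean on these libraries where they do the work, as an engineer would, in place of code of your own. Each camera call takes 0.05 s, during which the arm holds its last target. There are 200 camera calls.

### The job

Slip the hub of the red swing-tray arm over the easel's upright pivot pin and let it down gently until it rests on the shoulder. Then lock it on: feel for the pin's cross hole, push the straight leg of the R-clip through it and go on, without forcing, until the sprung bow snaps over and sits round the pin. Let go, and leave the painter's other things where they are.

Things in the scene. Friction and masses are not known exactly. Their poses are not given: they have to be found in the camera images.
- post_shoulder (a point): On the column's axis, on the flat top of its bright collar (48 mm across), 60 mm above the table: the shoulder that the hub rests on. Axes as easel.
- pin_hole (a point): On the axis of the bright steel pivot pin at the height of its cross hole, 107 mm above the table, 47 above the shoulder. The pin is 20 mm across. The hole runs level, right through, 6.8 mm wide, its edges broken 0.6 mm. Axes as easel, NOT the hole's direction: see pin_top.
- hub_foot (a point): Centre of the underside of the swing-tray arm's red hub: 40 mm across (flanged to 48 at the foot), 40 tall, with an upright bore 21.8 mm wide right through. x runs along the bar to the round aluminium tray (100 mm across, 16 high, its centre 145 mm from the bore's axis), z up.
- tray_bar (a point): The grip place of the swing-tray arm: centre of its red bar, 48 mm from the bore's axis, 9 mm above the hub's underside; the arm balances about 22 mm from the bore, so hold it firmly. The bar is 16 mm wide (y) and spans 2 to 16 mm above the underside; it is bare from 24 to 95 mm from the bore. Axes as hub_foot.
- clip_coil (a point): R-clip (hitch pin clip), brass-coloured 5 mm spring wire, 65 g, lying flat on the table: centre of its double coil, half-way up. The coil is 24 mm across, 10 tall: the place to hold it, fingers closing along y. x is the straight leg's direction. The leg's line is 9.5 mm to the -y side and 2.5 mm below the coil's centre; the bow is on the leg's +y side.
- clip_seat (a point): Point on the axis of the clip's straight leg, 48 mm ahead of the coil (x): it lies on the pin's axis when the clip is home, with the hollow of the bow round the pin. It may come in from either side. Axes as clip_coil.
- clip_tip (a point): Square-cut end of the straight leg, its edge just broken, 80 mm ahead of the coil (x), 32 ahead of clip_seat. Axes as clip_coil.
- bow (a joint): Opening of the clip's sprung bow, rad, 0 when relaxed. Its flared end meets the pin when the clip is about 25 mm short of home; pushing on spreads it to about 0.07 against some 4 to 12 N (greatest about 17 mm short), then the bow rides down the far side, pulling the clip in, and closes to below 0.03 as its hollow settles round the pin. Past home the clip stops hard.
- paint_saucer_mid (a point): White paint saucer, loose, 90 mm across, 18 high: its centre, half-way up.
- ink_brush_mid (a point): Ink brush, loose, lying, about 240 mm long, 13 thick: its middle.
- paperweight_mid (a point): Dark wooden paperweight, loose, 36 x 170 x 20 mm: its centre.
- stone_seal_mid (a point): Stone seal, loose, standing, 26 x 26 x 46 mm: its centre.
- inkstone_mid (a point): Black inkstone, loose, 85 x 125 x 22 mm: its centre.
- water_cup_mid (a point): Blue water cup, loose, 72 mm across, 55 high: its centre.
- easel: Desk easel, fixed: a tilted painting board (300 x 240 mm, up to 75 high) and, at its right front corner, a steel bracket plate 8 mm thick with an upright grey column 34 mm across. Origin on the table under the column's axis; x level, to the depth of the board, y to the board's near cheek (106 mm away), z up.
- tray_arm: The swing-tray arm, loose, about 0.3 kg, lying flat on the table at first; its origin is hub_foot, axes as there.
- r_clip: The R-clip with its bow; its origin is 9.5 mm to the -y side of and 5 mm below clip_coil.
- pin_top (a point): Top of the pin, 126 mm up (last 6 mm tapered). The pin turns stiffly in the column (0.03 N m): its hole lies at an unknown angle, up to 1.2 rad either side of the easel's x axis; a black slot across the top runs along it. Feel for it: probe lightly at the pin from several sides at hole height; a leg that comes in radially within about 0.13 rad slips in and turns the pin true.
Things that resemble listed ones, but are neither listed nor needed, are in the scene too. Several things look just like the r_clip: the one meant starts farthest from the robot's base. There is more than one size of the tray_arm; the job needs the larger.

How it is judged:
On the way, in this order (a step that is already met when the one before it is completed fails the run):
1. the hub is down on the shoulder, round the pin (horizontal distance between hub_foot and post_shoulder below 0.004 m and z of hub_foot in the frame of post_shoulder between -0.003 and 0.003 m and angle between hub_foot's own z axis and vertical below 0.09 rad), for 0.2 s.
2. the clip's leg is through the cross hole and its bow has sprung over the pin (distance between clip_seat and pin_hole below 0.004 m and value of joint bow below 0.045 rad), for 0.2 s.
At the end, for the whole second after the job is handed in: hub over the pin (axis within 4 mm) and resting on the shoulder (within 3 mm, level within 0.09 rad); clip_seat within 4 mm of the pin's axis at hole height, its bow closed again round the pin (below 0.045 rad); arm and clip at rest (all of step 1 and all of step 2 and linear speed of each of tray_arm, r_clip below 0.02 m/s); the robot touches nothing.
It fails at once if the clip presses on the easel or its pin with over 40 N in all (forced) (contact force between r_clip and easel above 40 N).
It fails at once if the swing-tray arm bears on the easel with over 40 N (not let down gently) (contact force between tray_arm and easel above 40 N).
It fails at once if one of the painter's other things is moved by over 20 mm (distance of any of paint_saucer_mid, ink_brush_mid, paperweight_mid, stone_seal_mid, inkstone_mid, water_cup_mid from where it was at the start of the episode above 0.02 m).
It also fails if it takes over 72 s, if anything falls off the work surface, if the arm or the gripper's body presses on something with over 40 N, if the wrist force passes 120 N, or if a joint passes its speed limit or range.

## Working session

There is one attempt and no reset: what is moved stays moved. The work goes in short steps, Python scripts to look and compute and a tool call to move; the robot and the scene stay as the last step left them, time stands still between calls to the robot, and variables do not carry over. Pictures are saved under pics/ and viewed, at most 10 in all, crops included, and the job is handed in when it is done.

Besides the shell and the picture viewer there is one more tool, called after ">>>" as a command line: name --argument value ..., lists and objects as JSON in quotes. jog_arm: Moves the arm, as the interface text tells. Its arguments: {"type":"object","properties":{"increments":{"type":"array"},"grip_force":{"type":"number"}},"required":["increments"]}

```bash
mkdir -p pics; cat > h.py <<'E'
import numpy as np,cv2
from scipy.spatial.transform import Rotation as R
from bench import ctrl,vision
def pix(im,P):
    E=np.array(im["extrinsics"]);p=E[:3,:3]@np.array(P,float)+E[:3,3]
    return np.array([im["fx"]*p[0]/p[2]+im["cx"],im["fy"]*p[1]/p[2]+im["cy"]])
def ray(im,uv,z):
    E=np.array(im["extrinsics"]);Rm=E[:3,:3];c=-Rm.T@E[:3,3]
    d=Rm.T@np.array([(uv[0]-im["cx"])/im["fx"],(uv[1]-im["cy"])/im["fy"],1])
    return c+d*(z-c[2])/d[2]
E
python3 - <<'E'
from h import *
ims={}
for c in("top","scene"):
    im=vision.get_image(c);cv2.imwrite(f"pics/{c}0.png",im["color"])
    E=np.array(im["extrinsics"]);print(c,im["fx"],im["cx"],im["cy"],(-E[:3,:3].T@E[:3,3]).round(3))
    for t in["tray_arm","r_clip","easel","pin_top","pin_hole","clip_coil","hub_foot","water_cup_mid"]:
        for d in vision.spot_in(c,t)[:5]:
            b=d["bbox"];uv=((b[0]+b[2])/2,(b[1]+b[3])/2)
            print(t,round(d["conf"],2),np.round(b),ray(im,uv,0.0).round(3))
E
```

```text
top 525.8770934624944 321.5224604886772 239.0178850582992 [0.395 0.099 1.306]
tray_arm 0.95 [468. 321. 516. 371.] [ 0.311 -0.336  0.   ]
tray_arm 0.69 [430. 253. 517. 291.] [ 0.492 -0.299  0.   ]
tray_arm 0.23 [503. 185. 518. 196.] [ 0.701 -0.403  0.   ]
r_clip 0.66 [287. 329. 307. 361.] [0.316 0.141 0.   ]
r_clip 0.59 [267. 283. 289. 292.] [0.454 0.188 0.   ]
easel 0.7 [223.  98. 396. 238.] [0.76  0.111 0.   ]
pin_top 0.96 [222.  99. 400. 241.] [0.753 0.107 0.   ]
pin_hole 0.89 [225.  99. 400. 240.] [0.755 0.102 0.   ]
clip_coil 0.74 [258. 280. 296. 290.] [0.462 0.19  0.   ]
clip_coil 0.45 [291. 340. 299. 354.] [0.311 0.146 0.   ]
hub_foot 0.94 [466. 322. 522. 369.] [ 0.313 -0.341  0.   ]
hub_foot 0.89 [434. 252. 520. 296.] [ 0.488 -0.307  0.   ]
water_cup_mid 0.72 [398. 147. 428. 173.] [ 0.781 -0.154  0.   ]
scene 442.7836821588354 313.6636100900596 235.63224751485131 [1.268 0.919 0.846]
tray_arm 0.89 [237. 190. 277. 219.] [ 0.495 -0.312  0.   ]
tray_arm 0.58 [284. 179. 302. 198.] [ 0.314 -0.327  0.   ]
tray_arm 0.4 [421. 288. 481. 346.] [0.416 0.504 0.   ]
tray_arm 0.22 [352. 257. 370. 276.] [0.454 0.198 0.   ]
r_clip 0.51 [347. 255. 369. 274.] [0.453 0.185 0.   ]
easel 0.63 [197. 214. 333. 361.] [ 0.741  0.096 -0.   ]
pin_top 0.62 [198. 215. 338. 361.] [0.737 0.104 0.   ]
pin_hole 0.61 [196. 211. 334. 363.] [0.739 0.094 0.   ]
clip_coil 0.54 [362. 242. 389. 242.] [0.322 0.134 0.   ]
hub_foot 0.88 [240. 189. 271. 221.] [ 0.503 -0.313  0.   ]
hub_foot 0.45 [286. 177. 300. 200.] [ 0.314 -0.327  0.   ]
water_cup_mid 0.61 [202. 233. 223. 260.] [ 0.76  -0.176  0.   ]
```

```bash
python3 - <<'E'
import cv2
a=cv2.imread("pics/top0.png")
cv2.imwrite("pics/topc.png",cv2.resize(a[90:390,190:540],None,fx=2.25,fy=2,interpolation=cv2.INTER_CUBIC)[:600,:790])
E
```

```text
(no output)
```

View pics/topc.png

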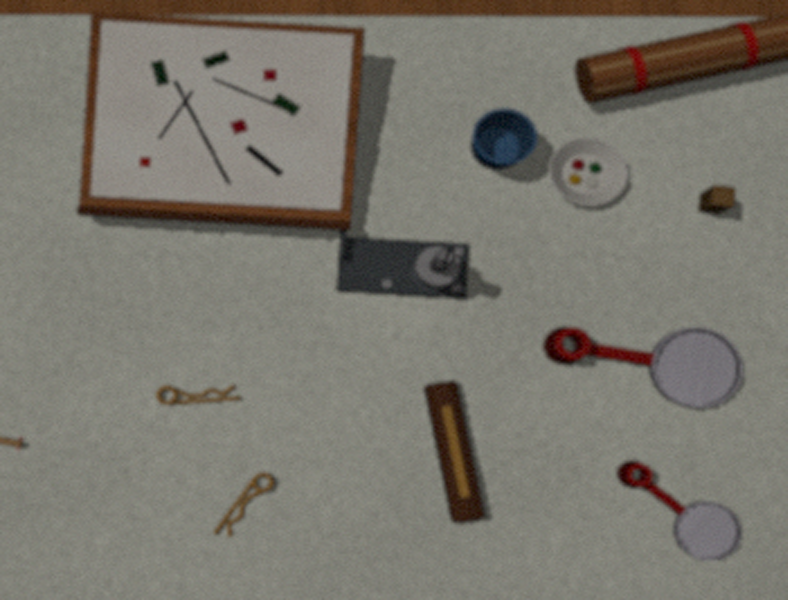

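```bash
python3 - <<'E'
from h import *
s=ctrl.get_state();print(s)
print(R.from_rotvec(s["tool_rot"]).as_matrix().round(3))
E
```

```text
{'time': 0.9, 'joint_positions': array([-1.18592993,  0.32097687, -0.07008113,  1.45050337,  0.02258561,
        1.37077698, -0.0569024 ]), 'qd': array([-0.0012359 , -0.00065029,  0.00040894,  0.00140583, -0.00250348,
       -0.00011762, -0.00055854]), 'joint_torque': array([-9.08142047e-04, -4.91081357e+01, -4.03687181e-01, -3.12786698e+01,
       -6.37395051e-02,  3.33412550e-02,  1.71773490e-05]), 'position': array([0.23555338, 0.60584652, 0.22259971]), 'tool_rot': array([5.79064147e-01, 3.08770648e+00, 1.78424679e-04]), 'ft_force': array([ 1.02258506,  0.28770653, -0.358988  ]), 'torque': array([-0.03204381,  0.02817146,  0.02950176]), 'grip_force': 0.0, 'grip_width': 1.0017746011987316}
[[-0.932  0.362  0.   ]
 [ 0.362  0.932  0.   ]
 [-0.     0.    -1.   ]]
```

```bash
python3 - <<'E'
import cv2,numpy as np
a=cv2.imread("pics/top0.png");b=cv2.imread("pics/scene0.png")
x=cv2.resize(a[250:400,90:320],None,fx=3.4,fy=3.4,interpolation=cv2.INTER_CUBIC)[:300]
x=cv2.resize(a[260:390,90:320],(796,300),interpolation=cv2.INTER_CUBIC)
y=cv2.resize(b[200:360,320:560],(400,300),interpolation=cv2.INTER_CUBIC)
z=cv2.resize(b[230:330,190:320],(396,300),interpolation=cv2.INTER_CUBIC)
cv2.imwrite("pics/c2.png",np.vstack([x,np.hstack([y,z])]))
E
```

```text
(no output)
```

View pics/c2.png

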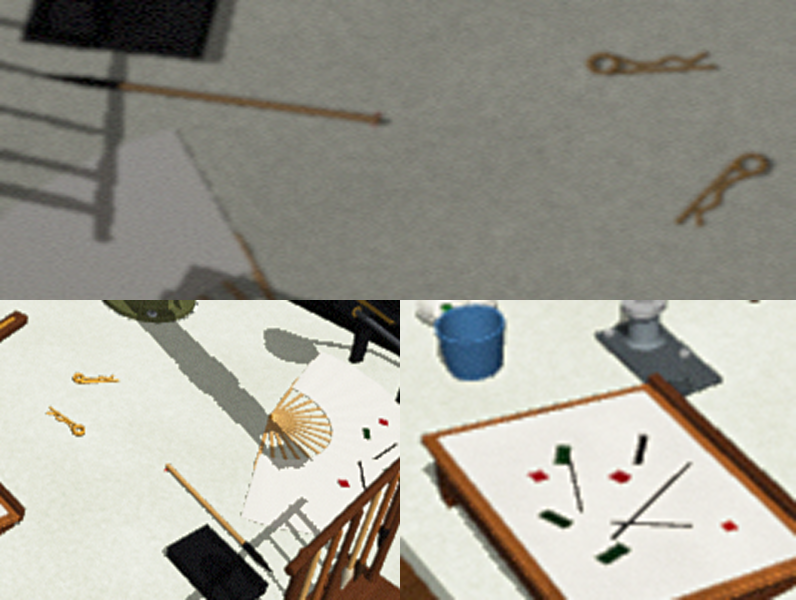

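Candidates for the R-clip are A at top px (265–297, 287), 0.49 m from the base, and B at (299, 342), 0.35 m away. A fits because it is the farther one. The stick at (90–200, 300) is the brush. Tray arms are at (443, 262) with its tray at (500, 274), which is the larger, and at (472, 327), which is the smaller.

```bash
cat >> h.py <<'E'
def rel(P,yaw=None,s=None):
    """tool-axis shift (mm) and wz to TCP P with tool-x heading yaw (tool straight down)"""
    s=s or ctrl.get_state();M=R.from_rotvec(s["tool_rot"])
    d=M.inv().apply((np.array(P)-s["position"])*1000)
    w=np.zeros(3)
    if yaw is not None:
        c,q=np.cos(yaw),np.sin(yaw);T=R.from_matrix(np.array([[c,q,0],[q,-c,0],[0,0,-1]]))
        w=(M.inv()*T).as_rotvec()
    return d.round(1),w.round(3)
def blobs(m,n=4):
    k,l,st,ce=cv2.connectedComponentsWithStats(m.astype(np.uint8))
    o=np.argsort(-st[1:,4])[:n]+1
    return [(st[i,4],ce[i].round(1),l==i) for i in o]
E
python3 - <<'E'
from h import *
im=vision.get_image("top");c=im["color"].astype(int);b,g,r=c[...,0],c[...,1],c[...,2]
red=(r>70)&(g<0.35*r)&(b<0.35*r)
for a,ce,m in blobs(red,4): 
    print("red",a,ce)
    y,x=np.nonzero(m);print(x.min(),x.max(),y.min(),y.max())
m=red.copy();m[:, :425]=0;m[300:]=0
y,x=np.nonzero(m)
sel=x<457;hub=np.array([(x[sel].min()+x[sel].max())/2,(y[sel].min()+y[sel].max())/2])
sel=x<452
print("hub",hub, y[sel].min(),y[sel].max(),x.min())
tray=np.array([500,274.])
gray=(abs(r-g)<14)&(b>r)&(r>118)
for q in blobs(gray,6):
    yy,xx=np.nonzero(q[2]);print("g",q[0],q[1],xx.min(),xx.max(),yy.min(),yy.max())
for (u,z) in((hub,.025),(tray,.016),((385.6,222),.06),((386,220),.126),((265.1,287.3),.005),((297.4,289),.0025)): print(u,ray(im,u,z).round(4))
for P,yaw in(((.45,.40,.22),1.57),((.53,.10,.22),1.57),((.5,-.2,.2),1.57)):print(rel(P,yaw))
E
```

```text
red 111 [444. 262.]
437 452 255 269
red 103 [466.7 267.2]
455 478 263 271
red 96 [478.9 332.9]
469 492 322 345
red 83 [522.9 110.2]
518 526 102 120
hub [446.5 220. ] 171 269 437
g 35 [497.6 348.9] 493 503 344 353
g 32 [492.2 285.6] 488 497 281 289
g 29 [505.  362.3] 499 510 355 367
g 26 [486.  274.7] 483 490 272 279
g 19 [500.2 286.4] 498 502 283 291
g 12 [498.3 362.4] 497 500 360 365
[446.5 220. ] [ 0.6201 -0.2294  0.025 ]
[500. 274.] [ 0.4866 -0.3594  0.016 ]
(385.6, 222) [ 0.6091 -0.0732  0.06  ]
(386, 220) [ 0.6024 -0.065   0.126 ]
(265.1, 287.3) [0.4555 0.2197 0.005 ]
(297.4, 289) [0.4512 0.1402 0.0025]
(array([-274.5, -114.1,    2.6]), array([ 0.   , -0.   ,  1.201]))
(array([-457.7, -364.8,    2.6]), array([ 0.   , -0.   ,  1.201]))
(array([-538.5, -655.3,   22.6]), array([ 0.   , -0.   ,  1.201]))
```

>>> jog_arm --increments '[{"tx":-38,"ty":-16},{"tx":-76,"ty":-32},{"tx":-114,"ty":-48},{"tx":-152,"ty":-64},{"tx":-190,"ty":-80}]'

```text
validation failed for argument at $.in...
```

>>> jog_arm --increments '[{"tx":-38,"ty":-16},{"tx":-76,"ty":-32},{"tx":-104,"ty":-60},{"tx":-128,"ty":-93},{"tx":-154,"ty":-125}]'

```text
validation failed for argument at $.in...
```

>>> jog_arm --increments '[{"tx":-23,"ty":-31},{"tx":-46,"ty":-62},{"tx":-69,"ty":-93},{"tx":-92,"ty":-124},{"tx":-114,"ty":-156}]'

```text
validation failed for argument at $.in...
```

>>> jog_arm --increments '[{"tx":-11,"ty":-40},{"tx":-22,"ty":-80},{"tx":-33,"ty":-120},{"tx":-44,"ty":-160},{"tx":-55,"ty":-200}]'

```text
validation failed for argument at $.in...
```

>>> jog_arm --increments '[{"tx":-11,"ty":-40,"wz":0.12},{"tx":-22,"ty":-80,"wz":0.24},{"tx":-25,"ty":-90,"wz":0.36},{"tx":-25,"ty":-90,"wz":0.48},{"tx":-25,"ty":-90,"wz":0.6}]'

```text
validation failed for argument at $.in...
```

>>> jog_arm --increments '[{"wz":0.12},{"wz":0.24},{"wz":0.36},{"wz":0.48},{"wz":0.6}]'

```text
validation failed for argument at $.in...
```

>>> jog_arm --increments '[{"wz":0.12},{"wz":0.15},{"wz":0.15},{"wz":0.15},{"wz":0.15}]'

```text
validation failed for argument at $.in...
```

```bash
python3 - <<'E'
from h import *
s=ctrl.get_state();print(s["time"],s["position"],s["joint_positions"].round(2))
im=vision.get_image("wrist");cv2.imwrite("pics/w1.png",im["color"]);np.save("w1.npy",im,allow_pickle=True)
E=np.array(im["extrinsics"]);print((-E[:3,:3].T@E[:3,3]).round(3),E[:3,:3].round(2),im["fx"])
print(pix(im,(.51,-.205,.04)),pix(im,(.503,-.253,.009)),rel((.503,-.253,.1),1.42))
E
```

```text
0.95 [0.23555973 0.60584056 0.22259354] [-1.19  0.32 -0.07  1.45  0.02  1.37 -0.06]
[0.16  0.635 0.385] [[ 0.36  0.93 -0.  ]
 [ 0.89 -0.35  0.29]
 [ 0.27 -0.11 -0.96]] 386.2667741023616
[-168.91597487  610.77435536] [-172.69858315  589.15889608] (array([-560.4, -703.6,  122.5]), array([ 0.   , -0.   ,  1.351]))
```

View pics/w1.png

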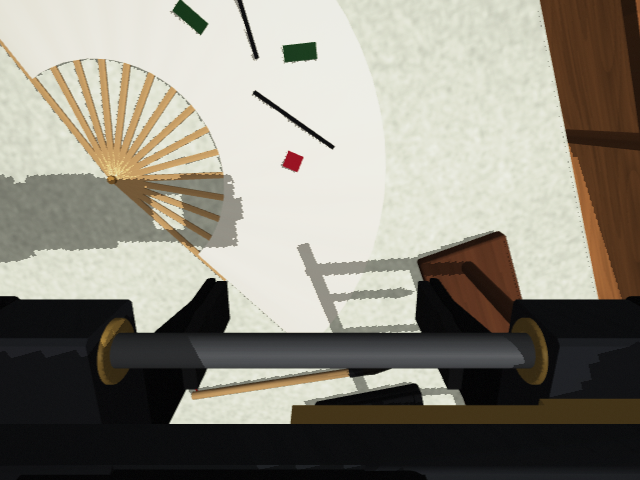

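The picture shows the fan, rack and fingers, with the arm not yet moved. The moves were refused, so I'll fill in all the fields.

>>> jog_arm --increments '[{"tx":-38,"ty":-16,"tz":0,"wx":0,"wy":0,"wz":0,"gripper":1},{"tx":-76,"ty":-32,"tz":0,"wx":0,"wy":0,"wz":0,"gripper":1},{"tx":-114,"ty":-48,"tz":0,"wx":0,"wy":0,"wz":0,"gripper":1},{"tx":-152,"ty":-64,"tz":0,"wx":0,"wy":0,"wz":0,"gripper":1},{"tx":-190,"ty":-80,"tz":0,"wx":0,"wy":0,"wz":0,"gripper":1}]'

```text
time: 1.42
position: [0.3848, 0.461, 0.2228]
tool_rot: [0.579, 3.088, 0.001]
ft_force: [0.4, 1.0, -0.1]
grip_width: 1.0
grip_force: 0.0
```

>>> jog_arm --increments '[{"tx":-38,"ty":-16,"tz":0,"wx":0,"wy":0,"wz":0,"gripper":1},{"tx":-76,"ty":-32,"tz":0,"wx":0,"wy":0,"wz":0,"gripper":1},{"tx":-104,"ty":-60,"tz":0,"wx":0,"wy":0,"wz":0,"gripper":1},{"tx":-128,"ty":-93,"tz":0,"wx":0,"wy":0,"wz":0,"gripper":1},{"tx":-154,"ty":-125,"tz":0,"wx":0,"wy":0,"wz":0,"gripper":1}]'

```text
time: 1.83
position: [0.4823, 0.2883, 0.2226]
tool_rot: [-0.579, -3.088, -0.0]
ft_force: [0.4, -0.2, 0.8]
grip_width: 0.997
grip_force: 0.0
```

>>> jog_arm --increments '[{"tx":-23,"ty":-31,"tz":0,"wx":0,"wy":0,"wz":0,"gripper":1},{"tx":-46,"ty":-62,"tz":0,"wx":0,"wy":0,"wz":0,"gripper":1},{"tx":-69,"ty":-93,"tz":0,"wx":0,"wy":0,"wz":0,"gripper":1},{"tx":-92,"ty":-124,"tz":0,"wx":0,"wy":0,"wz":0,"gripper":1},{"tx":-114,"ty":-156,"tz":0,"wx":0,"wy":0,"wz":0,"gripper":1}]'

```text
time: 2.25
position: [0.532, 0.1016, 0.2229]
tool_rot: [0.579, 3.087, 0.001]
ft_force: [0.6, -0.1, -0.3]
grip_width: 1.0
grip_force: 0.0
```

>>> jog_arm --increments '[{"tx":-11,"ty":-40,"tz":0,"wx":0,"wy":0,"wz":0,"gripper":1},{"tx":-22,"ty":-80,"tz":0,"wx":0,"wy":0,"wz":0,"gripper":1},{"tx":-33,"ty":-120,"tz":0,"wx":0,"wy":0,"wz":0,"gripper":1},{"tx":-44,"ty":-160,"tz":0,"wx":0,"wy":0,"wz":0,"gripper":1},{"tx":-55,"ty":-200,"tz":0,"wx":0,"wy":0,"wz":0,"gripper":1}]'

```text
time: 2.67
position: [0.5099, -0.1049, 0.2229]
tool_rot: [0.579, 3.087, 0.001]
ft_force: [0.2, 0.1, 0.9]
grip_width: 0.995
grip_force: 0.0
```

>>> jog_arm --increments '[{"tx":-11,"ty":-40,"tz":0,"wx":0,"wy":0,"wz":0.12,"gripper":1},{"tx":-22,"ty":-80,"tz":0,"wx":0,"wy":0,"wz":0.24,"gripper":1},{"tx":-25,"ty":-90,"tz":0,"wx":0,"wy":0,"wz":0.36,"gripper":1},{"tx":-25,"ty":-90,"tz":0,"wx":0,"wy":0,"wz":0.48,"gripper":1},{"tx":-25,"ty":-90,"tz":0,"wx":0,"wy":0,"wz":0.6,"gripper":1}]'

```text
time: 3.08
position: [0.5006, -0.1977, 0.2228]
tool_rot: [1.479, 2.771, 0.0]
ft_force: [0.1, 0.8, -0.5]
grip_width: 0.997
grip_force: 0.0
```

>>> jog_arm --increments '[{"tx":0,"ty":0,"tz":0,"wx":0,"wy":0,"wz":0.12,"gripper":1},{"tx":0,"ty":0,"tz":0,"wx":0,"wy":0,"wz":0.24,"gripper":1},{"tx":0,"ty":0,"tz":0,"wx":0,"wy":0,"wz":0.36,"gripper":1},{"tx":0,"ty":0,"tz":0,"wx":0,"wy":0,"wz":0.48,"gripper":1},{"tx":0,"ty":0,"tz":0,"wx":0,"wy":0,"wz":0.6,"gripper":1}]'

```text
time: 3.5
position: [0.5012, -0.1958, 0.2227]
tool_rot: [2.228, 2.215, 0.001]
ft_force: [-0.1, -0.5, -1.0]
grip_width: 0.997
grip_force: 0.0
```

>>> jog_arm --increments '[{"tx":0,"ty":0,"tz":0,"wx":0,"wy":0,"wz":0.12,"gripper":1},{"tx":0,"ty":0,"tz":0,"wx":0,"wy":0,"wz":0.15,"gripper":1},{"tx":0,"ty":0,"tz":0,"wx":0,"wy":0,"wz":0.15,"gripper":1},{"tx":0,"ty":0,"tz":0,"wx":0,"wy":0,"wz":0.15,"gripper":1},{"tx":0,"ty":0,"tz":0,"wx":0,"wy":0,"wz":0.15,"gripper":1}]'

```text
time: 3.92
position: [0.5011, -0.1958, 0.2226]
tool_rot: [2.38, 2.05, 0.0]
ft_force: [0.4, 0.3, 0.1]
grip_width: 1.001
grip_force: 0.0
```

```bash
python3 - <<'E'
from h import *
s=ctrl.get_state();print(s["time"],s["position"],s["joint_positions"].round(2))
im=vision.get_image("wrist");cv2.imwrite("pics/w2.png",im["color"]);np.save("w2.npy",im,allow_pickle=True)
print(pix(im,(.51,-.205,.04)),pix(im,(.503,-.253,.016)),rel((.503,-.253,.1),1.42))
print(vision.spot_in("wrist","hub_foot"),vision.spot_in("wrist","tray_arm"))
E
```

```text
3.9167 [ 0.50114025 -0.1958067   0.22262734] [-0.28  0.08  0.64  1.75 -0.05  1.32  0.22]
[333.03122541 217.25494258] [332.23440578 257.55607349] (array([-56.2,  10.3, 122.6]), array([ 0.   , -0.   ,  0.002]))
[{'bbox': [187.3, 285.8, 199.5, 303.1], 'conf': 0.65}, {'bbox': [294.5, 195.3, 377.6, 389.6], 'conf': 0.57}] [{'bbox': [382.9, 0.9, 483.4, 99.2], 'conf': 0.72}, {'bbox': [185.3, 288.8, 205.5, 303.1], 'conf': 0.64}]
```

View pics/w2.png

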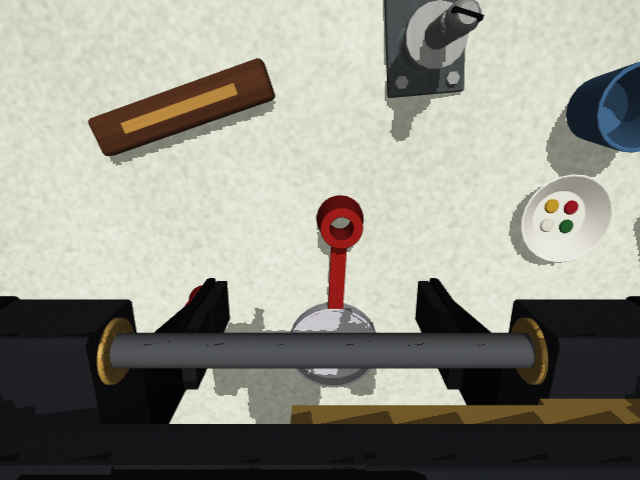

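The picture shows the larger tray arm's bore at (342, 227), its bar running to (336, 305), the pin collar at (437, 33), and the pin top with its slot at (451–483, 8–18).

```bash
python3 - <<'E'
from h import *
im=np.load("w2.npy",allow_pickle=True).item()
h=ray(im,(341.5,227),.04);b=ray(im,(336,303),.016)
d=(b-h)[:2];u=d/np.linalg.norm(d);print(h,b,u,np.arctan2(-u[1],-u[0]))
g=h[:2]+.048*u
print("grip",g,rel((g[0],g[1],.1),np.arctan2(-u[1],-u[0])))
c=im["color"].astype(int)
col=c[0:75,385:500]; print("collar",ray(im,(437,33),.06),"pintop",ray(im,(467,12),.126))
y,x=np.nonzero((im["color"][:40,440:495].max(2)<25));print(x.min()+440,x.max()+440,np.polyfit(x,y,1))
a0=ray(im,(451,9),.126);a1=ray(im,(483,18),.126);print("slot",a1-a0,np.arctan2(*(a1-a0)[1::-1]), (a0+a1)/2)
cv2.imwrite("pics/w2c.png",cv2.resize(im["color"][0:110,375:515],None,fx=5,fy=5,interpolation=cv2.INTER_CUBIC))
E
```

```text
[ 0.51645741 -0.21540207  0.04      ] [ 0.49971302 -0.30423597  0.016     ] [-0.18522928 -0.98269533] 1.3844911556368444
grip [ 0.50756641 -0.26257144] (array([-65. ,  16.3, 122.6]), array([ 0.   , -0.   ,  0.037]))
collar [ 0.60821802 -0.06905173  0.06      ] pintop [ 0.60730664 -0.06985116  0.126     ]
451 482 [0.28897964 4.73490909]
slot [ 0.01862821 -0.00761632  0.        ] -0.3881206500123956 [ 0.60730398 -0.07065895  0.126     ]
```

View pics/w2c.png

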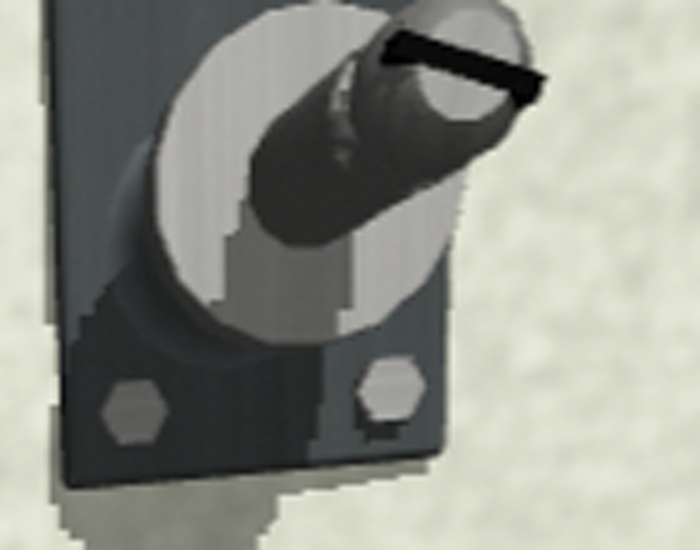

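Slot heading is about -0.39 rad, and the pin axis is about (0.607, -0.070). Now grasping the bar.

>>> jog_arm --increments '[{"tx":-30,"ty":8,"tz":20,"wx":0,"wy":0,"wz":0.02,"gripper":0.6},{"tx":-55,"ty":14,"tz":45,"wx":0,"wy":0,"wz":0.037,"gripper":0.6},{"tx":-65,"ty":16.3,"tz":80,"wx":0,"wy":0,"wz":0.037,"gripper":0.6},{"tx":-65,"ty":16.3,"tz":120,"wx":0,"wy":0,"wz":0.037,"gripper":0.6},{"tx":-65,"ty":16.3,"tz":150,"wx":0,"wy":0,"wz":0.037,"gripper":0.6}]'

```text
time: 4.48
position: [0.5063, -0.2634, 0.07]
tool_rot: [-2.42, -2.002, 0.002]
ft_force: [-1.2, 0.2, -0.4]
grip_width: 0.705
grip_force: 0.0
```

>>> jog_arm --increments '[{"tx":0,"ty":0,"tz":20,"wx":0,"wy":0,"wz":0,"gripper":0.6},{"tx":0,"ty":0,"tz":40,"wx":0,"wy":0,"wz":0,"gripper":0.5},{"tx":0,"ty":0,"tz":55,"wx":0,"wy":0,"wz":0,"gripper":0.5},{"tx":0,"ty":0,"tz":65,"wx":0,"wy":0,"wz":0,"gripper":0.5},{"tx":0,"ty":0,"tz":69,"wx":0,"wy":0,"wz":0,"gripper":0.5}]'

```text
time: 4.9
position: [0.5066, -0.2621, 0.002]
tool_rot: [-2.417, -2.003, 0.002]
ft_force: [-0.9, 0.8, 1.1]
grip_width: 0.512
grip_force: 0.0
```

```bash
python3 - <<'E'
from h import *
s=ctrl.get_state();print(s["time"],s["position"],s["ft_force"])
im=vision.get_image("wrist");cv2.imwrite("pics/w3.png",im["color"])
E
```

```text
4.9 [ 0.50659016 -0.26211323  0.0019555 ] [-0.93396414  0.79632164  1.11079564]
```

View pics/w3.png

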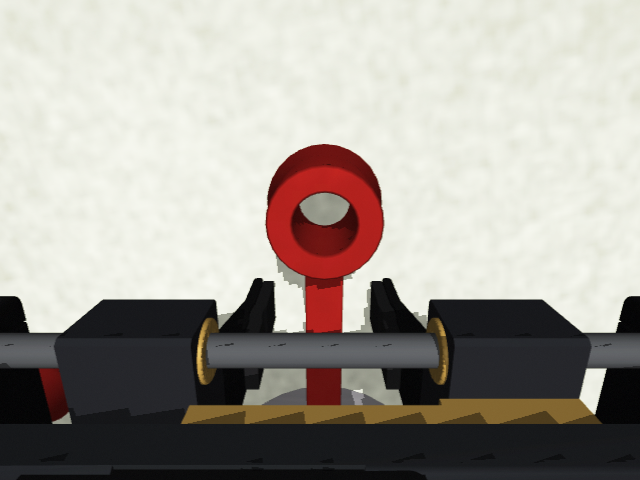

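The bar sits between the fingers, with the bore at (325, 222). Close and lift.

>>> jog_arm --increments '[{"tx":0,"ty":0,"tz":0,"wx":0,"wy":0,"wz":0,"gripper":0},{"tx":0,"ty":0,"tz":0,"wx":0,"wy":0,"wz":0,"gripper":0},{"tx":0,"ty":0,"tz":0,"wx":0,"wy":0,"wz":0,"gripper":0},{"tx":0,"ty":0,"tz":0,"wx":0,"wy":0,"wz":0,"gripper":0},{"tx":0,"ty":0,"tz":0,"wx":0,"wy":0,"wz":0,"gripper":0}]' --grip_force 60

```text
time: 5.37
position: [0.508, -0.2627, 0.0043]
tool_rot: [2.418, 2.004, 0.001]
ft_force: [-0.4, -0.6, -0.4]
grip_width: 0.203
grip_force: 0.0
```

>>> jog_arm --increments '[{"tx":0,"ty":0,"tz":0,"wx":0,"wy":0,"wz":0,"gripper":0},{"tx":0,"ty":0,"tz":-10,"wx":0,"wy":0,"wz":0,"gripper":0},{"tx":0,"ty":0,"tz":-40,"wx":0,"wy":0,"wz":0,"gripper":0},{"tx":0,"ty":0,"tz":-75,"wx":0,"wy":0,"wz":0,"gripper":0},{"tx":0,"ty":0,"tz":-110,"wx":0,"wy":0,"wz":0,"gripper":0}]'

```text
time: 5.78
position: [0.506, -0.2622, 0.114]
tool_rot: [-2.418, -2.002, 0.003]
ft_force: [0.7, 0.1, -4.2]
grip_width: 0.178
grip_force: 60.0
```

>>> jog_arm --increments '[{"tx":0,"ty":0,"tz":-30,"wx":0,"wy":0,"wz":0,"gripper":0},{"tx":0,"ty":0,"tz":-48,"wx":0,"wy":0,"wz":0,"gripper":0},{"tx":0,"ty":0,"tz":-48,"wx":0,"wy":0,"wz":0,"gripper":0},{"tx":0,"ty":0,"tz":-48,"wx":0,"wy":0,"wz":0,"gripper":0},{"tx":0,"ty":0,"tz":-48,"wx":0,"wy":0,"wz":0,"gripper":0}]'

```text
time: 6.2
position: [0.5063, -0.2618, 0.1597]
tool_rot: [-2.417, -2.003, 0.002]
ft_force: [-0.3, 0.1, -4.7]
grip_width: 0.177
grip_force: 60.0
```

```bash
python3 - <<'E'
from h import *
s=ctrl.get_state();print(s["time"],s["position"],s["ft_force"],s["torque"],s["grip_width"])
im=vision.get_image("wrist");c=im["color"].astype(int);np.save("w4.npy",im,allow_pickle=True)
cv2.imwrite("pics/w4.png",im["color"])
b,g,r=c[...,0],c[...,1],c[...,2]
top=(r>150)&(g<70);
for a,ce,m in blobs(top,2):
    cs,_=cv2.findContours(m.astype(np.uint8),cv2.RETR_CCOMP,cv2.CHAIN_APPROX_NONE)
    for k in cs:
        if len(k)>40: print(a,cv2.minEnclosingCircle(k),cv2.fitEllipse(k),cv2.boundingRect(k))
red=(r>60)&(g<.4*r);y,x=np.nonzero(red);
for a,ce,m in blobs(red,2):
    y,x=np.nonzero(m);print(a,x.min(),x.max(),y.min(),y.max())
E
```

```text
6.2 [ 0.50626873 -0.26179904  0.15972155] [-0.25504666  0.05791576 -4.70581316] [-0.22319144  0.12280137  0.00437525] 0.17695933828335678
6238 ((321.8143005371094, 218.4857177734375), 56.455745697021484) ((321.80126953125, 218.72450256347656), (109.18094635009766, 111.83666229248047), 90.3354721069336) (266, 164, 113, 110)
6238 ((321.9142761230469, 220.0), 35.14276123046875) ((321.8074951171875, 220.2522430419922), (66.30809020996094, 69.22918701171875), 94.35877990722656) (287, 187, 71, 68)
1594 ((322.6824035644531, 304.7021484375), 28.776058197021484) ((321.75762939453125, 304.7505187988281), (37.17007827758789, 57.632137298583984), 2.821986436843872) (305, 281, 35, 51)
12568 265 379 143 332
1735 126 182 254 332
```

View pics/w4.png

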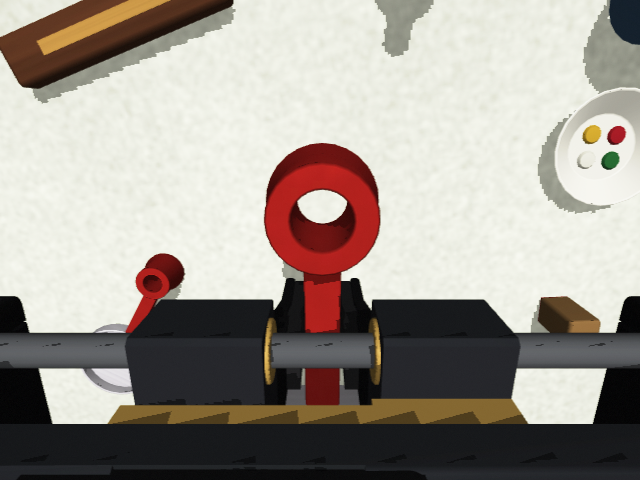

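```bash
python3 - <<'E'
from h import *
im=np.load("w4.npy",allow_pickle=True).item()
s=ctrl.get_state();M=R.from_rotvec(s["tool_rot"])
E=np.array(im["extrinsics"]);print(M.inv().apply(-E[:3,:3].T@E[:3,3]-s["position"]))
h=ray(im,(321.8,218.9),s["position"][2]+.0364);print(h,M.inv().apply(h-s["position"])*1000,(E[:3,:3]@h+E[:3,3])[2])
print(rel((.587,-.176,.1597),1.384))
E
```

```text
[ 0.08150866  0.00053515 -0.16238219]
[ 0.5155574  -0.21441307  0.19569284] [ 48.28522501   0.39238443 -36.37263956] 0.13019617691998167
(array([99.3, 63.6, -0.6]), array([-0.004, -0.001, -0.   ]))
```

>>> jog_arm --increments '[{"tx":20,"ty":13,"tz":0,"wx":0,"wy":0,"wz":0,"gripper":0},{"tx":45,"ty":29,"tz":0,"wx":0,"wy":0,"wz":0,"gripper":0},{"tx":70,"ty":45,"tz":0,"wx":0,"wy":0,"wz":0,"gripper":0},{"tx":90,"ty":58,"tz":0,"wx":0,"wy":0,"wz":0,"gripper":0},{"tx":99.3,"ty":63.6,"tz":0,"wx":0,"wy":0,"wz":0,"gripper":0}]'

```text
time: 6.67
position: [0.5899, -0.172, 0.1588]
tool_rot: [-2.411, -2.008, 0.001]
ft_force: [0.5, 1.6, -4.6]
grip_width: 0.175
grip_force: 60.0
```

>>> jog_arm --increments '[{"tx":0,"ty":0,"tz":0,"wx":0,"wy":0,"wz":0,"gripper":0},{"tx":0,"ty":0,"tz":0,"wx":0,"wy":0,"wz":0,"gripper":0},{"tx":0,"ty":0,"tz":0,"wx":0,"wy":0,"wz":0,"gripper":0},{"tx":0,"ty":0,"tz":0,"wx":0,"wy":0,"wz":0,"gripper":0},{"tx":0,"ty":0,"tz":0,"wx":0,"wy":0,"wz":0,"gripper":0}]'

```text
time: 7.08
position: [0.5875, -0.1785, 0.1616]
tool_rot: [-2.422, -2.001, 0.001]
ft_force: [-0.3, 0.8, -4.3]
grip_width: 0.175
grip_force: 60.0
```

```bash
python3 - <<'E'
from h import *
s=ctrl.get_state();print(s["time"],s["position"],s["ft_force"],s["torque"])
im=vision.get_image("wrist");np.save("w5.npy",im,allow_pickle=True)
cv2.imwrite("pics/w5.png",im["color"][0:330])
print(pix(im,(.6073,-.07,.126)))
E
```

```text
7.0833 [ 0.58746798 -0.1784673   0.16156008] [-0.27964938  0.84647297 -4.28209928] [-0.21014678  0.04082848  0.00745942]
[319.50209257  51.14596716]
```

View pics/w5.png

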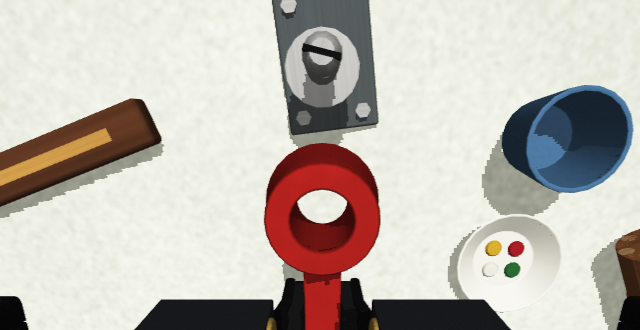

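The picture shows the pin top at (322, 50), the collar at (321, 67) and the hub bore at (322, 219).

```bash
python3 - <<'E'
from h import *
im=np.load("w5.npy",allow_pickle=True).item();c=im["color"]
s=ctrl.get_state();M=R.from_rotvec(s["tool_rot"]);z=s["position"][2]
h=ray(im,(321.8,218.9),z+.0364)
sub=c[25:115,275:370].astype(int)
col=(sub.min(2)>165)
y,x=np.nonzero(col&(sub.max(2)-sub.min(2)<12));
g=cv2.cvtColor(c,cv2.COLOR_BGR2GRAY)[20:120,270:380]
print(cv2.HoughCircles(cv2.resize(g,None,fx=4,fy=4),cv2.HOUGH_GRADIENT,1,60,param1=120,param2=25,minRadius=50,maxRadius=170))
for n,uv,hh in(("top",(322,50.5),.126),("collar",(321.8,67),.06)):
    p=ray(im,uv,hh);print(n,p,M.inv().apply(p-h)*1000)
a=ray(im,(303,45),.126);b=ray(im,(341,56),.126);print(np.arctan2(*(b-a)[1::-1]))
cv2.imwrite("pics/w5c.png",cv2.resize(c[10:120,265:385],None,fx=5,fy=5,interpolation=cv2.INTER_CUBIC))
E
```

```text
[[[211.5 179.5 151.8]
  [206.5 115.5  73.1]]]
top [ 0.60849547 -0.06995066  0.126     ] [6.20644716e+01 7.69359035e-03 7.20701430e+01]
collar [ 0.60830798 -0.06969218  0.06      ] [ 62.28380387  -0.22848308 138.07012846]
-0.44825621938065385
```

View pics/w5c.png

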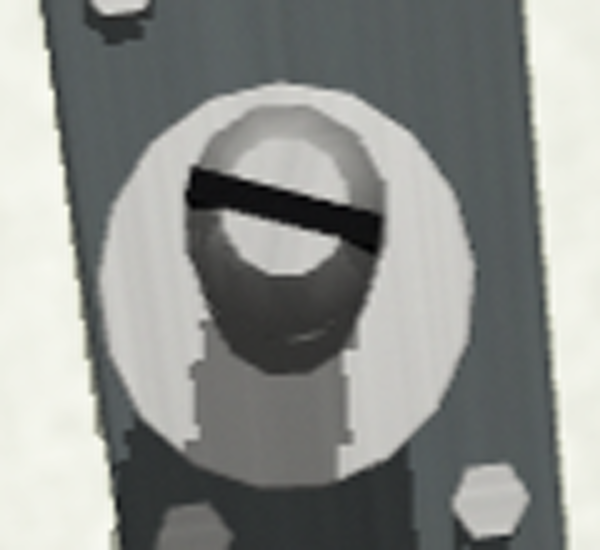

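>>> jog_arm --increments '[{"tx":12,"ty":0,"tz":0,"wx":0,"wy":0,"wz":0,"gripper":0},{"tx":30,"ty":0,"tz":0,"wx":0,"wy":0,"wz":0,"gripper":0},{"tx":47,"ty":0,"tz":0,"wx":0,"wy":0,"wz":0,"gripper":0},{"tx":57,"ty":0,"tz":0,"wx":0,"wy":0,"wz":0,"gripper":0},{"tx":62,"ty":0,"tz":0,"wx":0,"wy":0,"wz":0,"gripper":0}]'

```text
time: 7.55
position: [0.6005, -0.1128, 0.1615]
tool_rot: [-2.415, -2.008, -0.002]
ft_force: [-0.2, 0.3, -3.6]
grip_width: 0.177
grip_force: 60.0
```

>>> jog_arm --increments '[{"tx":0,"ty":0,"tz":5,"wx":0,"wy":0,"wz":0,"gripper":0},{"tx":0,"ty":0,"tz":12,"wx":0,"wy":0,"wz":0,"gripper":0},{"tx":0,"ty":0,"tz":18,"wx":0,"wy":0,"wz":0,"gripper":0},{"tx":0,"ty":0,"tz":22,"wx":0,"wy":0,"wz":0,"gripper":0},{"tx":0,"ty":0,"tz":22,"wx":0,"wy":0,"wz":0,"gripper":0}]'

```text
time: 7.97
position: [0.5987, -0.1168, 0.1379]
tool_rot: [-2.42, -2.001, 0.004]
ft_force: [0.1, -0.2, -5.3]
grip_width: 0.177
grip_force: 60.0
```

```bash
python3 - <<'E'
from h import *
s=ctrl.get_state();print(s["time"],s["position"],s["ft_force"],s["torque"])
im=vision.get_image("wrist");np.save("w6.npy",im,allow_pickle=True)
cv2.imwrite("pics/w6.png",cv2.resize(im["color"][130:300,230:420],None,fx=3.5,fy=3.5,interpolation=cv2.INTER_CUBIC))
E
```

```text
7.9667 [ 0.59872043 -0.11683172  0.13789231] [ 0.07208742 -0.21385147 -5.29064321] [-0.18799564  0.15177586 -0.04565264]
```

View pics/w6.png

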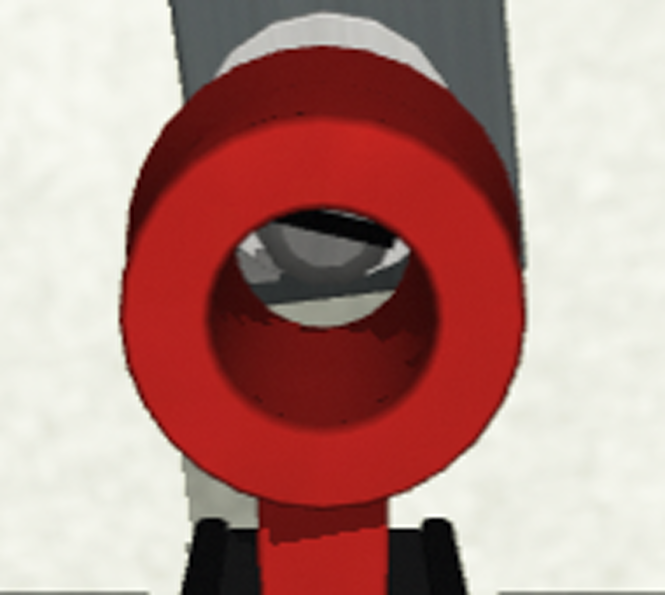

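The view through the bore shows the pin top, with the slot centre near full-frame (321, 194). The offset looks below 1–2 mm. My picture views are used up, so I'll work numerically from here.

```bash
python3 - <<'E'
from h import *
im=np.load("w6.npy",allow_pickle=True).item();c=im["color"]
s=ctrl.get_state();M=R.from_rotvec(s["tool_rot"]);z=.1378
f=lambda p:(M.inv().apply(p-s["position"])*1000).round(1)
print("hubtop",f(ray(im,(230+323/3.5,130+311/3.5),z+.0364)))
print("pintop",f(ray(im,(230+318/3.5,130+224/3.5),.126)))
# bore lower opening's near edge -> centre
e=ray(im,(230+323/3.5,130+327/3.5),z-.0036);print("foot near edge",f(e))
# bore top opening edges
print(f(ray(im,(230+323/3.5,130+207/3.5),z+.0364)),f(ray(im,(230+323/3.5,130+430/3.5),z+.0364)))
# slot pixels
g=c.max(2);m=np.zeros_like(g,bool);m[185:205,300:350]=g[185:205,300:350]<22
y,x=np.nonzero(m);print(x.min(),x.max(),y.min(),y.max(),np.polyfit(x,y,1),y.mean(),x.mean())
E
```

```text
hubtop [ 48.2  -0.  -35.7]
pintop [47.2 -0.7 12.5]
foot near edge [35.6 -0.1  4.4]
[ 58.3   0.  -35.7] [ 36.1  -0.  -35.6]
309 342 190 200 [  0.20626259 126.9927785 ] 194.42767295597486 326.937106918239
```

>>> jog_arm --increments '[{"tx":0,"ty":-0.2,"tz":2,"wx":0,"wy":0,"wz":0,"gripper":0},{"tx":0,"ty":-0.4,"tz":4,"wx":0,"wy":0,"wz":0,"gripper":0},{"tx":0,"ty":-0.4,"tz":6,"wx":0,"wy":0,"wz":0,"gripper":0},{"tx":0,"ty":-0.4,"tz":8,"wx":0,"wy":0,"wz":0,"gripper":0},{"tx":0,"ty":-0.4,"tz":9,"wx":0,"wy":0,"wz":0,"gripper":0}]'

```text
time: 8.43
position: [0.5995, -0.1158, 0.1303]
tool_rot: [-2.419, -2.004, 0.0]
ft_force: [0.9, 0.4, -3.8]
grip_width: 0.174
grip_force: 60.0
```

>>> jog_arm --increments '[{"tx":0,"ty":0,"tz":1,"wx":0,"wy":0,"wz":0,"gripper":0},{"tx":0,"ty":0,"tz":2,"wx":0,"wy":0,"wz":0,"gripper":0},{"tx":0,"ty":0,"tz":3,"wx":0,"wy":0,"wz":0,"gripper":0},{"tx":0,"ty":0,"tz":4,"wx":0,"wy":0,"wz":0,"gripper":0},{"tx":0,"ty":0,"tz":5,"wx":0,"wy":0,"wz":0,"gripper":0}]'

```text
time: 8.85
position: [0.5996, -0.1158, 0.1255]
tool_rot: [2.419, 2.004, 0.0]
ft_force: [1.0, 0.1, -3.5]
grip_width: 0.177
grip_force: 60.0
```

```bash
python3 - <<'E'
from h import *
for i in range(2):
    s=ctrl.get_state();print(s["time"],s["position"],s["ft_force"],s["torque"])
E
```

```text
8.85 [ 0.5996395  -0.11582381  0.12551774] [ 0.95568697  0.14231122 -3.51790667] [-0.13664289  0.12883231 -0.01863646]
8.85 [ 0.5996395  -0.11582381  0.12551774] [ 0.95568697  0.14231122 -3.51790667] [-0.13664289  0.12883231 -0.01863646]
```

>>> jog_arm --increments '[{"tx":0,"ty":0,"tz":1.5,"wx":0,"wy":0,"wz":0,"gripper":0},{"tx":0,"ty":0,"tz":3,"wx":0,"wy":0,"wz":0,"gripper":0},{"tx":0,"ty":0,"tz":4.5,"wx":0,"wy":0,"wz":0,"gripper":0},{"tx":0,"ty":0,"tz":6,"wx":0,"wy":0,"wz":0,"gripper":0},{"tx":0,"ty":0,"tz":7,"wx":0,"wy":0,"wz":0,"gripper":0}]'

```text
time: 9.27
position: [0.5995, -0.1158, 0.1183]
tool_rot: [-2.419, -2.004, 0.0]
ft_force: [0.1, 0.6, -3.5]
grip_width: 0.175
grip_force: 60.0
```

>>> jog_arm --increments '[{"tx":0,"ty":0,"tz":1.5,"wx":0,"wy":0,"wz":0,"gripper":0},{"tx":0,"ty":0,"tz":3,"wx":0,"wy":0,"wz":0,"gripper":0},{"tx":0,"ty":0,"tz":4.5,"wx":0,"wy":0,"wz":0,"gripper":0},{"tx":0,"ty":0,"tz":6,"wx":0,"wy":0,"wz":0,"gripper":0},{"tx":0,"ty":0,"tz":7,"wx":0,"wy":0,"wz":0,"gripper":0}]'

```text
time: 9.68
position: [0.5995, -0.1158, 0.1113]
tool_rot: [-2.419, -2.004, 0.0]
ft_force: [-0.2, 1.2, -4.1]
grip_width: 0.179
grip_force: 60.0
```

>>> jog_arm --increments '[{"tx":0,"ty":0,"tz":3,"wx":0,"wy":0,"wz":0,"gripper":0},{"tx":0,"ty":0,"tz":7,"wx":0,"wy":0,"wz":0,"gripper":0},{"tx":0,"ty":0,"tz":11,"wx":0,"wy":0,"wz":0,"gripper":0},{"tx":0,"ty":0,"tz":15,"wx":0,"wy":0,"wz":0,"gripper":0},{"tx":0,"ty":0,"tz":19,"wx":0,"wy":0,"wz":0,"gripper":0}]'

```text
time: 10.1
position: [0.5995, -0.1158, 0.092]
tool_rot: [-2.419, -2.004, 0.0]
ft_force: [0.4, -0.2, -2.7]
grip_width: 0.172
grip_force: 60.0
```

>>> jog_arm --increments '[{"tx":0,"ty":0,"tz":4,"wx":0,"wy":0,"wz":0,"gripper":0},{"tx":0,"ty":0,"tz":8,"wx":0,"wy":0,"wz":0,"gripper":0},{"tx":0,"ty":0,"tz":12,"wx":0,"wy":0,"wz":0,"gripper":0},{"tx":0,"ty":0,"tz":16,"wx":0,"wy":0,"wz":0,"gripper":0},{"tx":0,"ty":0,"tz":19,"wx":0,"wy":0,"wz":0,"gripper":0}]'

```text
time: 10.52
position: [0.5995, -0.1158, 0.073]
tool_rot: [-2.419, -2.004, 0.0]
ft_force: [-0.3, -0.2, -3.5]
grip_width: 0.178
grip_force: 60.0
```

>>> jog_arm --increments '[{"tx":0,"ty":0,"tz":1,"wx":0,"wy":0,"wz":0,"gripper":0},{"tx":0,"ty":0,"tz":2,"wx":0,"wy":0,"wz":0,"gripper":0},{"tx":0,"ty":0,"tz":3,"wx":0,"wy":0,"wz":0,"gripper":0},{"tx":0,"ty":0,"tz":4,"wx":0,"wy":0,"wz":0,"gripper":0},{"tx":0,"ty":0,"tz":5,"wx":0,"wy":0,"wz":0,"gripper":0}]'

```text
time: 10.93
position: [0.5998, -0.1159, 0.0687]
tool_rot: [2.419, 2.004, 0.001]
ft_force: [0.7, 0.8, -4.1]
grip_width: 0.178
grip_force: 60.0
```

>>> jog_arm --increments '[{"tx":0,"ty":0,"tz":0.6,"wx":0,"wy":0,"wz":0,"gripper":0},{"tx":0,"ty":0,"tz":1.2,"wx":0,"wy":0,"wz":0,"gripper":0},{"tx":0,"ty":0,"tz":1.8,"wx":0,"wy":0,"wz":0,"gripper":0},{"tx":0,"ty":0,"tz":2.4,"wx":0,"wy":0,"wz":0,"gripper":0},{"tx":0,"ty":0,"tz":3,"wx":0,"wy":0,"wz":0,"gripper":0}]'

```text
time: 11.35
position: [0.5997, -0.1158, 0.0656]
tool_rot: [2.419, 2.004, 0.0]
ft_force: [-0.0, -0.5, -4.8]
grip_width: 0.182
grip_force: 60.0
```

>>> jog_arm --increments '[{"tx":0,"ty":0,"tz":0.3,"wx":0,"wy":0,"wz":0,"gripper":0},{"tx":0,"ty":0,"tz":0.6,"wx":0,"wy":0,"wz":0,"gripper":0},{"tx":0,"ty":0,"tz":0.8,"wx":0,"wy":0,"wz":0,"gripper":0},{"tx":0,"ty":0,"tz":1,"wx":0,"wy":0,"wz":0,"gripper":0},{"tx":0,"ty":0,"tz":1,"wx":0,"wy":0,"wz":0,"gripper":0}]'

```text
time: 11.77
position: [0.5996, -0.1158, 0.0646]
tool_rot: [2.419, 2.004, 0.0]
ft_force: [0.2, 0.3, -4.5]
grip_width: 0.18
grip_force: 60.0
```

>>> jog_arm --increments '[{"tx":0,"ty":0,"tz":0.3,"wx":0,"wy":0,"wz":0,"gripper":0},{"tx":0,"ty":0,"tz":0.6,"wx":0,"wy":0,"wz":0,"gripper":0},{"tx":0,"ty":0,"tz":0.8,"wx":0,"wy":0,"wz":0,"gripper":0},{"tx":0,"ty":0,"tz":1,"wx":0,"wy":0,"wz":0,"gripper":0},{"tx":0,"ty":0,"tz":1,"wx":0,"wy":0,"wz":0,"gripper":0}]'

```text
time: 12.18
position: [0.5999, -0.1159, 0.0641]
tool_rot: [2.419, 2.004, 0.001]
ft_force: [-1.3, 0.0, 0.1]
grip_width: 0.178
grip_force: 60.0
```

>>> jog_arm --increments '[{"tx":0,"ty":0,"tz":0.2,"wx":0,"wy":0,"wz":0,"gripper":0},{"tx":0,"ty":0,"tz":0.4,"wx":0,"wy":0,"wz":0,"gripper":0},{"tx":0,"ty":0,"tz":0.6,"wx":0,"wy":0,"wz":0,"gripper":0},{"tx":0,"ty":0,"tz":0.6,"wx":0,"wy":0,"wz":0,"gripper":0},{"tx":0,"ty":0,"tz":0.6,"wx":0,"wy":0,"wz":0,"gripper":0}]'

```text
time: 12.6
position: [0.6001, -0.116, 0.0639]
tool_rot: [2.419, 2.004, 0.002]
ft_force: [-2.5, -0.3, 5.7]
grip_width: 0.179
grip_force: 60.0
```

>>> jog_arm --increments '[{"tx":0,"ty":0,"tz":-0.4,"wx":0,"wy":0,"wz":0,"gripper":0.45},{"tx":0,"ty":0,"tz":-0.4,"wx":0,"wy":0,"wz":0,"gripper":0.45},{"tx":0,"ty":0,"tz":-0.4,"wx":0,"wy":0,"wz":0,"gripper":0.45},{"tx":0,"ty":0,"tz":-0.4,"wx":0,"wy":0,"wz":0,"gripper":0.45},{"tx":0,"ty":0,"tz":-0.4,"wx":0,"wy":0,"wz":0,"gripper":0.45}]'

```text
time: 13.02
position: [0.5996, -0.1158, 0.0632]
tool_rot: [2.419, 2.004, -0.0]
ft_force: [-1.2, 0.3, 0.0]
grip_width: 0.421
grip_force: 0.0
```

>>> jog_arm --increments '[{"tx":0,"ty":0,"tz":-15,"wx":0,"wy":0,"wz":0,"gripper":0.45},{"tx":0,"ty":0,"tz":-45,"wx":0,"wy":0,"wz":0,"gripper":0.45},{"tx":0,"ty":0,"tz":-85,"wx":0,"wy":0,"wz":0,"gripper":0.45},{"tx":0,"ty":0,"tz":-115,"wx":0,"wy":0,"wz":0,"gripper":0.45},{"tx":0,"ty":0,"tz":-125,"wx":0,"wy":0,"wz":0,"gripper":0.45}]'

```text
time: 13.43
position: [0.6022, -0.1167, 0.1937]
tool_rot: [2.415, 2.0, 0.009]
ft_force: [0.2, -0.4, -0.1]
grip_width: 0.449
grip_force: 0.0
```

>>> jog_arm --increments '[{"tx":0,"ty":0,"tz":0,"wx":0,"wy":0,"wz":0,"gripper":0.45},{"tx":0,"ty":0,"tz":0,"wx":0,"wy":0,"wz":0,"gripper":0.45},{"tx":0,"ty":0,"tz":0,"wx":0,"wy":0,"wz":0,"gripper":0.45},{"tx":0,"ty":0,"tz":0,"wx":0,"wy":0,"wz":0,"gripper":0.45},{"tx":0,"ty":0,"tz":0,"wx":0,"wy":0,"wz":0,"gripper":0.45}]'

```text
time: 13.85
position: [0.5986, -0.1156, 0.1865]
tool_rot: [-2.418, -2.003, 0.004]
ft_force: [-0.4, 0.8, 0.9]
grip_width: 0.451
grip_force: 0.0
```

```bash
python3 - <<'E'
from h import *
s=ctrl.get_state();print(s["time"],s["position"],s["ft_force"])
im=vision.get_image("wrist");np.save("w7.npy",im,allow_pickle=True);c=im["color"].astype(int)
b,g,r=c[...,0],c[...,1],c[...,2]
p=pix(im,(.6082,-.07,.126)).round().astype(int);print(p)
w=c[p[1]-30:p[1]+31,p[0]-30:p[0]+31].max(2)
m=(w<35);
for a,ce,mm in blobs(m,3):
    y,x=np.nonzero(mm);q=np.c_[x,y].astype(np.float32)+p-30
    vx,vy,cx,cy=cv2.fitLine(q,cv2.DIST_L2,0,.01,.01).ravel()
    t=(q-[cx,cy])@[vx,vy];e0=np.array([cx,cy])+[vx*t.min(),vy*t.min()];e1=np.array([cx,cy])+[vx*t.max(),vy*t.max()]
    A=ray(im,e0,.126);B=ray(im,e1,.126);print(a,ce+p-30,e0,e1,np.linalg.norm(B-A),(A+B)/2,np.arctan2(*(B-A)[1::-1]))
red=(r>150)&(g<70)
for a,ce,mm in blobs(red,2):
    cs,_=cv2.findContours(mm.astype(np.uint8),cv2.RETR_EXTERNAL,cv2.CHAIN_APPROX_NONE)
    k=max(cs,key=len);print("red",a,ce,cv2.boundingRect(k))
print("predicted hub top",pix(im,(.6082,-.07,.1)))
E
```

```text
13.85 [ 0.59863997 -0.11557891  0.18646634] [-0.40735579  0.79770368  0.87815707]
[324 179]
140 [323.4 179.1] [308.39511354 175.57889703] [338.60930172 182.66571424] 0.017898782831733576 [ 0.60812206 -0.06999531  0.126     ] -0.41754871407828154
red 1511 [324.7 253.7] (315, 213, 21, 79)
red 1432 [325.5 165.2] (295, 142, 60, 58)
predicted hub top [323.68784063 172.72913509]
```

```bash
python3 - <<'E'
from h import *
print(rel((.453,.12,.19),1.517))
E
```

```text
(array([ 204.5, -187.1,   -2.8]), array([-0.002,  0.   , -0.133]))
```

>>> jog_arm --increments '[{"tx":20,"ty":-18,"tz":-2,"wx":0,"wy":0,"wz":0,"gripper":0.45},{"tx":48,"ty":-44,"tz":-2,"wx":0,"wy":0,"wz":0,"gripper":0.45},{"tx":77,"ty":-70,"tz":-2,"wx":0,"wy":0,"wz":0,"gripper":0.45},{"tx":106,"ty":-97,"tz":-2,"wx":0,"wy":0,"wz":0,"gripper":0.45},{"tx":135,"ty":-123,"tz":-2,"wx":0,"wy":0,"wz":0,"gripper":0.45}]'

```text
time: 14.32
position: [0.5023, 0.0408, 0.1897]
tool_rot: [-2.419, -2.004, 0.001]
ft_force: [-0.2, 0.5, 0.2]
grip_width: 0.449
grip_force: 0.0
```

>>> jog_arm --increments '[{"tx":27,"ty":-25,"tz":0,"wx":0,"wy":0,"wz":-0.05,"gripper":0.45},{"tx":50,"ty":-46,"tz":0,"wx":0,"wy":0,"wz":-0.1,"gripper":0.45},{"tx":65,"ty":-60,"tz":0,"wx":0,"wy":0,"wz":-0.133,"gripper":0.45},{"tx":69.5,"ty":-64,"tz":0,"wx":0,"wy":0,"wz":-0.133,"gripper":0.45},{"tx":69.5,"ty":-64,"tz":0,"wx":0,"wy":0,"wz":-0.133,"gripper":0.45}]'

```text
time: 14.73
position: [0.4534, 0.1209, 0.1902]
tool_rot: [2.278, 2.163, -0.0]
ft_force: [0.5, -0.4, -0.9]
grip_width: 0.45
grip_force: 0.0
```

>>> jog_arm --increments '[{"tx":0,"ty":0,"tz":0,"wx":0,"wy":0,"wz":0,"gripper":0.45},{"tx":0,"ty":0,"tz":0,"wx":0,"wy":0,"wz":0,"gripper":0.45},{"tx":0,"ty":0,"tz":0,"wx":0,"wy":0,"wz":0,"gripper":0.45},{"tx":0,"ty":0,"tz":0,"wx":0,"wy":0,"wz":0,"gripper":0.45},{"tx":0,"ty":0,"tz":0,"wx":0,"wy":0,"wz":0,"gripper":0.45}]'

```text
time: 15.15
position: [0.4543, 0.119, 0.1903]
tool_rot: [2.283, 2.158, -0.0]
ft_force: [-0.1, 0.8, -0.5]
grip_width: 0.447
grip_force: 0.0
```

```bash
python3 - <<'E'
from h import *
s=ctrl.get_state();print(s["time"],s["position"],s["ft_force"])
im=vision.get_image("wrist");np.save("w8.npy",im,allow_pickle=True);c=im["color"].astype(int)
b,g,r=c[...,0],c[...,1],c[...,2]
print(pix(im,(.4555,.2197,.005)),pix(im,(.4512,.1402,.0025)))
for t in("r_clip","clip_coil","bow"): print(t,vision.spot_in("wrist",t)[:3])
m=(r-b>60)&(r>90)
m[300:]=0
for a,ce,mm in blobs(m,3):
    y,x=np.nonzero(mm);print(a,ce,x.min(),x.max(),y.min(),y.max())
a,ce,mm=blobs(m,1)[0]
y,x=np.nonzero(mm)
for yy in range(y.min(),y.max()+1,4):
    xs=np.nonzero(mm[yy])[0];sp=np.split(xs,np.nonzero(np.diff(xs)>1)[0]+1);print(yy,[(q[0],q[-1]) for q in sp])
E
```

```text
15.15 [0.45430458 0.11897986 0.1902758 ] [-0.09672632  0.77899328 -0.52155421]
[316.76048625  91.90549673] [317.36842233 185.15161266]
r_clip [{'bbox': [135.3, 159.1, 222.2, 230.2], 'conf': 0.94}, {'bbox': [304.4, 69.2, 336.1, 180.8], 'conf': 0.56}, {'bbox': [457.0, 0.0, 639.1, 311.2], 'conf': 0.2}]
clip_coil [{'bbox': [135.1, 162.9, 222.8, 229.5], 'conf': 0.89}, {'bbox': [301.7, 73.6, 337.3, 180.8], 'conf': 0.65}]
bow [{'bbox': [132.9, 175.5, 195.8, 215.3], 'conf': 0.95}, {'bbox': [312.0, 106.3, 336.7, 175.9], 'conf': 0.62}]
3748 [603.9 151.6] 566 639 0 299
1231 [317.5 122.3] 303 335 73 183
1191 [181.4 195.7] 133 221 161 228
0 [(np.int64(630), np.int64(639))]
4 [(np.int64(629), np.int64(639))]
8 [(np.int64(628), np.int64(639))]
12 [(np.int64(627), np.int64(639))]
16 [(np.int64(627), np.int64(639))]
20 [(np.int64(626), np.int64(638))]
24 [(np.int64(625), np.int64(637))]
28 [(np.int64(624), np.int64(636))]
32 [(np.int64(623), np.int64(635))]
36 [(np.int64(622), np.int64(634))]
40 [(np.int64(621), np.int64(633))]
44 [(np.int64(621), np.int64(633))]
48 [(np.int64(620), np.int64(631))]
5
[... 1676 characters left out ...]
int64(590))]
236 [(np.int64(579), np.int64(590))]
240 [(np.int64(578), np.int64(588))]
244 [(np.int64(578), np.int64(588))]
248 [(np.int64(577), np.int64(587))]
252 [(np.int64(576), np.int64(585))]
256 [(np.int64(575), np.int64(586))]
260 [(np.int64(574), np.int64(585))]
264 [(np.int64(573), np.int64(582))]
268 [(np.int64(572), np.int64(583))]
272 [(np.int64(571), np.int64(582))]
276 [(np.int64(571), np.int64(581))]
280 [(np.int64(570), np.int64(580))]
284 [(np.int64(569), np.int64(579))]
288 [(np.int64(568), np.int64(578))]
292 [(np.int64(567), np.int64(578))]
296 [(np.int64(566), np.int64(584)), (np.int64(586), np.int64(587)), (np.int64(589), np.int64(590)), (np.int64(595), np.int64(596))]
```

Clip A is the blob around (317, 122), columns 303–335 and rows 73–183. I'll fit its leg and coil.

```bash
cat >> h.py <<'E'
def clipfit(im,near,zt=.0):
    """leg line and coil of the clip blob nearest pixel `near`, lying at height zt"""
    c=im["color"].astype(int);r,b=c[...,2],c[...,0]
    m=(r-b>60)&(r>90);m[300:]=0
    bl=[q for q in blobs(m,6) if q[0]>300]
    return min(bl,key=lambda q:np.hypot(*(q[1]-near)))[2]
E
python3 - <<'E'
from h import *
im=np.load("w8.npy",allow_pickle=True).item()
mm=clipfit(im,(317,122));y,x=np.nonzero(mm)
# rectify onto plane z=.005 at 0.25mm: world coords of each pixel
P=np.array([ray(im,(u,v),.004)[:2] for u,v in zip(x,y)])
for yy in range(y.min(),y.max()+1,6):
    xs=np.nonzero(mm[yy])[0];sp=np.split(xs,np.nonzero(np.diff(xs)>1)[0]+1);print(yy,[(int(q[0]),int(q[-1])) for q in sp])
print(P.min(0),P.max(0))
E
```

```text
73 [(314, 319)]
79 [(306, 313), (321, 328)]
85 [(304, 308), (325, 330)]
91 [(304, 308), (325, 330)]
97 [(306, 327)]
103 [(306, 309), (321, 325)]
109 [(306, 310), (318, 323)]
115 [(307, 311), (316, 320)]
121 [(308, 312), (316, 320)]
127 [(309, 313), (317, 321)]
133 [(310, 314), (318, 322)]
139 [(310, 314), (321, 327)]
145 [(311, 315), (325, 329)]
151 [(312, 316), (324, 328)]
157 [(313, 317), (321, 325)]
163 [(314, 318), (322, 328)]
169 [(314, 318), (328, 333)]
175 [(315, 319)]
181 [(316, 320)]
[0.44402539 0.1423833 ] [0.46779878 0.23467665]
```

```bash
python3 - <<'E'
from h import *
im=np.load("w8.npy",allow_pickle=True).item()
a=ray(im,(307.5,103),.0025);b=ray(im,(318,181),.0025);tip=ray(im,(318.3,184),.0025)
u=(b-a)[:2];u/=np.linalg.norm(u);n=np.array([-u[1],u[0]])
coil=ray(im,(317.2,87),.006)
print(u,np.arctan2(u[1],u[0]),"coil",coil,"offset of coil from leg",(coil-a)[:2]@n,"coil->tip",(tip-coil)[:2]@u)
yaw=np.arctan2(-u[1],-u[0])
# coil from leg+tip
c2=tip[:2]-.08*u+.0095*n;print("c2",c2,yaw)
cc=(coil[:2]+c2)/2
print(rel((cc[0],cc[1],.10),yaw),rel((cc[0],cc[1],.0),yaw), ctrl.get_state()["position"])
E
```

```text
[ 0.07380632 -0.99727259] -1.496922830311532 coil [0.45611273 0.22347751 0.006     ] offset of coil from leg 0.009970284610250395 coil->tip 0.0817522655228816
c2 [0.45567958 0.22168839] 1.6446698232782613
(array([102.8,  -3.7,  90.4]), array([ 0.   , -0.   , -0.128])) (array([102.8,  -3.7, 190.4]), array([ 0.   , -0.   , -0.128])) [0.45398076 0.11968545 0.19035481]
```

>>> jog_arm --increments '[{"tx":25,"ty":-1,"tz":10,"wx":0,"wy":0,"wz":-0.06,"gripper":0.45},{"tx":58,"ty":-2,"tz":30,"wx":0,"wy":0,"wz":-0.128,"gripper":0.45},{"tx":86,"ty":-3,"tz":58,"wx":0,"wy":0,"wz":-0.128,"gripper":0.45},{"tx":100,"ty":-3.7,"tz":90,"wx":0,"wy":0,"wz":-0.128,"gripper":0.45},{"tx":102.8,"ty":-3.7,"tz":120,"wx":0,"wy":0,"wz":-0.128,"gripper":0.45}]'

```text
time: 15.77
position: [0.4552, 0.2268, 0.0693]
tool_rot: [-2.132, -2.307, -0.003]
ft_force: [0.7, 0.2, -0.5]
grip_width: 0.452
grip_force: 0.0
```

>>> jog_arm --increments '[{"tx":0,"ty":0,"tz":20,"wx":0,"wy":0,"wz":0,"gripper":0.45},{"tx":0,"ty":0,"tz":32,"wx":0,"wy":0,"wz":0,"gripper":0.45},{"tx":0,"ty":0,"tz":37,"wx":0,"wy":0,"wz":0,"gripper":0.45},{"tx":0,"ty":0,"tz":37,"wx":0,"wy":0,"wz":0,"gripper":0.45},{"tx":0,"ty":0,"tz":37,"wx":0,"wy":0,"wz":0,"gripper":0.45}]'

```text
time: 16.18
position: [0.4562, 0.2229, 0.0339]
tool_rot: [2.138, 2.302, 0.001]
ft_force: [0.5, 0.2, 0.4]
grip_width: 0.452
grip_force: 0.0
```

```bash
python3 - <<'E'
from h import *
s=ctrl.get_state();print(s["time"],s["position"],s["ft_force"])
im=vision.get_image("wrist");np.save("w9.npy",im,allow_pickle=True)
y,x=np.nonzero(clipfit(im,(317,250)));print(x.min(),x.max(),y.min(),y.max())
print(pix(im,(.4559,.2225,.01)),rel((.4559,.2225,.003),1.6447))
E
```

```text
16.1833 [0.45622013 0.22288378 0.03393853] [0.53462849 0.21699428 0.35381443]
299 342 254 299
[320.9661602  279.70722745] (array([-0.6, -0.8, 31.5]), array([ 0.002, -0.001, -0.   ]))
```

>>> jog_arm --increments '[{"tx":0,"ty":0,"tz":10,"wx":0,"wy":0,"wz":0,"gripper":0.45},{"tx":0,"ty":0,"tz":20,"wx":0,"wy":0,"wz":0,"gripper":0.45},{"tx":0,"ty":0,"tz":27,"wx":0,"wy":0,"wz":0,"gripper":0.45},{"tx":0,"ty":0,"tz":31,"wx":0,"wy":0,"wz":0,"gripper":0.45},{"tx":0,"ty":0,"tz":31,"wx":0,"wy":0,"wz":0,"gripper":0.45}]'

```text
time: 16.65
position: [0.455, 0.2222, 0.0011]
tool_rot: [-2.138, -2.302, 0.003]
ft_force: [-0.9, 0.3, 0.4]
grip_width: 0.453
grip_force: 0.0
```

>>> jog_arm --increments '[{"tx":0,"ty":0,"tz":0,"wx":0,"wy":0,"wz":0,"gripper":0},{"tx":0,"ty":0,"tz":0,"wx":0,"wy":0,"wz":0,"gripper":0},{"tx":0,"ty":0,"tz":0,"wx":0,"wy":0,"wz":0,"gripper":0},{"tx":0,"ty":0,"tz":0,"wx":0,"wy":0,"wz":0,"gripper":0},{"tx":0,"ty":0,"tz":0,"wx":0,"wy":0,"wz":0,"gripper":0}]' --grip_force 50

```text
time: 17.07
position: [0.456, 0.2229, 0.0027]
tool_rot: [2.138, 2.302, 0.001]
ft_force: [-0.7, -0.0, 0.1]
grip_width: 0.261
grip_force: 50.0
```

```bash
python3 - <<'E'
from h import *
s=ctrl.get_state();print(s["time"],s["position"],s["ft_force"],s["grip_width"],s["grip_force"])
E
```

```text
17.0667 [0.45597432 0.22286497 0.00268823] [-0.6991365  -0.04640034  0.12083862] 0.26137910731689934 50.000113137066364
```

>>> jog_arm --increments '[{"tx":0,"ty":0,"tz":-12,"wx":0,"wy":0,"wz":0,"gripper":0},{"tx":0,"ty":0,"tz":-50,"wx":0,"wy":0,"wz":0,"gripper":0},{"tx":0,"ty":0,"tz":-90,"wx":0,"wy":0,"wz":0,"gripper":0},{"tx":0,"ty":0,"tz":-130,"wx":0,"wy":0,"wz":0,"gripper":0},{"tx":-10,"ty":6,"tz":-170,"wx":0,"wy":0,"wz":0,"gripper":0}]'

```text
time: 17.48
position: [0.4608, 0.2149, 0.1741]
tool_rot: [-2.133, -2.305, -0.0]
ft_force: [1.3, 0.3, -1.5]
grip_width: 0.259
grip_force: 50.0
```

>>> jog_arm --increments '[{"tx":-30,"ty":18,"tz":-10,"wx":0,"wy":0,"wz":0,"gripper":0},{"tx":-62,"ty":38,"tz":-17,"wx":0,"wy":0,"wz":0,"gripper":0},{"tx":-95,"ty":59,"tz":-17,"wx":0,"wy":0,"wz":0,"gripper":0},{"tx":-128,"ty":80,"tz":-17,"wx":0,"wy":0,"wz":0,"gripper":0},{"tx":-160,"ty":100,"tz":-17,"wx":0,"wy":0,"wz":0,"gripper":0}]'

```text
time: 17.9
position: [0.575, 0.0594, 0.1899]
tool_rot: [2.137, 2.302, 0.002]
ft_force: [0.7, 0.2, -0.8]
grip_width: 0.262
grip_force: 50.0
```

>>> jog_arm --increments '[{"tx":-33,"ty":20,"tz":0,"wx":0,"wy":0,"wz":0,"gripper":0},{"tx":-66,"ty":41,"tz":0,"wx":0,"wy":0,"wz":0,"gripper":0},{"tx":-98,"ty":62,"tz":0,"wx":0,"wy":0,"wz":0,"gripper":0},{"tx":-130,"ty":82,"tz":0,"wx":0,"wy":0,"wz":0,"gripper":0},{"tx":-155,"ty":97,"tz":0,"wx":0,"wy":0,"wz":0,"gripper":0}]'

```text
time: 18.32
position: [0.6832, -0.0895, 0.189]
tool_rot: [2.139, 2.3, -0.002]
ft_force: [-0.3, 0.7, -0.6]
grip_width: 0.261
grip_force: 50.0
```

>>> jog_arm --increments '[{"tx":-15,"ty":9,"tz":0,"wx":0,"wy":0,"wz":-0.12,"gripper":0},{"tx":-25,"ty":15,"tz":0,"wx":0,"wy":0,"wz":-0.24,"gripper":0},{"tx":-25,"ty":15,"tz":0,"wx":0,"wy":0,"wz":-0.36,"gripper":0},{"tx":-25,"ty":15,"tz":0,"wx":0,"wy":0,"wz":-0.48,"gripper":0},{"tx":-25,"ty":15,"tz":0,"wx":0,"wy":0,"wz":-0.6,"gripper":0}]'

```text
time: 18.73
position: [0.6989, -0.1106, 0.1887]
tool_rot: [-1.354, -2.834, 0.001]
ft_force: [0.1, 0.0, -1.1]
grip_width: 0.26
grip_force: 50.0
```

>>> jog_arm --increments '[{"tx":0,"ty":0,"tz":0,"wx":0,"wy":0,"wz":-0.12,"gripper":0},{"tx":0,"ty":0,"tz":0,"wx":0,"wy":0,"wz":-0.24,"gripper":0},{"tx":0,"ty":0,"tz":0,"wx":0,"wy":0,"wz":-0.36,"gripper":0},{"tx":0,"ty":0,"tz":0,"wx":0,"wy":0,"wz":-0.46,"gripper":0},{"tx":0,"ty":0,"tz":0,"wx":0,"wy":0,"wz":-0.48,"gripper":0}]'

```text
time: 19.15
position: [0.6988, -0.1102, 0.1891]
tool_rot: [-0.645, -3.074, -0.0]
ft_force: [-0.4, 0.3, -1.8]
grip_width: 0.26
grip_force: 50.0
```

>>> jog_arm --increments '[{"tx":0,"ty":0,"tz":0,"wx":0,"wy":0,"wz":0,"gripper":0},{"tx":0,"ty":0,"tz":0,"wx":0,"wy":0,"wz":0,"gripper":0},{"tx":0,"ty":0,"tz":0,"wx":0,"wy":0,"wz":0,"gripper":0},{"tx":0,"ty":0,"tz":0,"wx":0,"wy":0,"wz":0,"gripper":0},{"tx":0,"ty":0,"tz":0,"wx":0,"wy":0,"wz":0,"gripper":0}]'

```text
time: 19.57
position: [0.699, -0.1102, 0.1893]
tool_rot: [-0.651, -3.073, 0.0]
ft_force: [-0.0, 0.2, -0.7]
grip_width: 0.262
grip_force: 50.0
```

```bash
cat >> h.py <<'E'
def slot(im,guess=(.6082,-.07)):
    c=im["color"].astype(int);p=pix(im,(*guess,.126)).round().astype(int);print("guess px",p)
    w=c[max(p[1]-30,0):p[1]+31,p[0]-30:p[0]+31].max(2);o=np.array([p[0]-30,max(p[1]-30,0)])
    for a,ce,mm in blobs(w<35,3):
        y,x=np.nonzero(mm);q=np.c_[x,y].astype(np.float32)+o
        vx,vy,cx,cy=cv2.fitLine(q,cv2.DIST_L2,0,.01,.01).ravel();d=np.array([vx,vy]);k=np.array([cx,cy])
        t=(q-k)@d;A=ray(im,k+d*t.min(),.126);B=ray(im,k+d*t.max(),.126)
        print(a,(ce+o).round(1),(np.linalg.norm(B-A)*1000).round(1),((A+B)/2).round(4),np.arctan2(*(B-A)[1::-1]).round(3))
E
python3 - <<'E'
from h import *
s=ctrl.get_state();print(s["time"],s["position"],s["joint_positions"].round(2),R.from_rotvec(s["tool_rot"]).as_matrix()[:,0])
im=vision.get_image("wrist");np.save("w10.npy",im,allow_pickle=True);slot(im)
s=ctrl.get_state();print(s["position"])
E
```

```text
19.5667 [ 0.69900759 -0.11016047  0.18931014] [-0.14  0.47  0.37  1.34 -0.17  1.36  1.38] [-9.14128059e-01  4.05425567e-01  3.55404195e-05]
guess px [322  81]
148 [321.5  81. ] 18.2 [ 0.6082 -0.0702  0.126 ] -0.418
[ 0.69904111 -0.11009891  0.18936614]
```

>>> jog_arm --increments '[{"tx":25,"ty":2,"tz":0,"wx":0,"wy":0,"wz":0,"gripper":0},{"tx":65,"ty":4,"tz":0,"wx":0,"wy":0,"wz":0,"gripper":0},{"tx":105,"ty":6,"tz":0,"wx":0,"wy":0,"wz":0,"gripper":0},{"tx":145,"ty":8,"tz":0,"wx":0,"wy":0,"wz":0,"gripper":0},{"tx":180,"ty":9.3,"tz":0,"wx":0,"wy":0,"wz":0,"gripper":0}]'

```text
time: 20.03
position: [0.536, -0.0277, 0.1891]
tool_rot: [-0.65, -3.073, -0.001]
ft_force: [0.6, 0.4, -0.2]
grip_width: 0.262
grip_force: 50.0
```

>>> jog_arm --increments '[{"tx":25,"ty":0,"tz":0,"wx":0,"wy":0,"wz":0,"gripper":0},{"tx":34.3,"ty":0,"tz":15,"wx":0,"wy":0,"wz":0,"gripper":0},{"tx":34.3,"ty":0,"tz":45,"wx":0,"wy":0,"wz":0,"gripper":0},{"tx":34.3,"ty":0,"tz":70,"wx":0,"wy":0,"wz":0,"gripper":0},{"tx":34.3,"ty":0,"tz":82,"wx":0,"wy":0,"wz":0,"gripper":0}]'

```text
time: 20.45
position: [0.5048, -0.0148, 0.105]
tool_rot: [-0.649, -3.071, 0.001]
ft_force: [-1.0, -0.4, -0.3]
grip_width: 0.261
grip_force: 50.0
```

>>> jog_arm --increments '[{"tx":0,"ty":0,"tz":0,"wx":0,"wy":0,"wz":0,"gripper":0},{"tx":0,"ty":0,"tz":0,"wx":0,"wy":0,"wz":0,"gripper":0},{"tx":0,"ty":0,"tz":0,"wx":0,"wy":0,"wz":0,"gripper":0},{"tx":0,"ty":0,"tz":0,"wx":0,"wy":0,"wz":0,"gripper":0},{"tx":0,"ty":0,"tz":0,"wx":0,"wy":0,"wz":0,"gripper":0}]'

```text
time: 20.87
position: [0.508, -0.015, 0.1087]
tool_rot: [0.65, 3.071, 0.001]
ft_force: [-0.2, -1.0, -0.6]
grip_width: 0.263
grip_force: 50.0
```

```bash
cat >> h.py <<'E'
def where():
    s=ctrl.get_state();M=R.from_rotvec(s["tool_rot"])
    q=M.inv().apply(np.array([.6082,-.0701,.107])-s["position"])*1000
    print(s["time"],"pin hole in tool: d %.1f (home 48), y err %.1f, z err %.1f"%(-q[0],q[1]+9.5,q[2]+.2),"F tool",M.inv().apply(s["ft_force"]).round(1),"T",M.inv().apply(s["torque"]).round(2))
E
python3 - <<'E'
from h import *
where()
for c in("top","scene"):
    im=vision.get_image(c);cc=im["color"].astype(int);np.save(c+"1.npy",im,allow_pickle=True)
    u=np.array([.9141,-.4055]);co=np.array([.6082,-.0701])-.115*u
    for k in(0,40,80):print(c,k,pix(im,(*(co+u*k/1000),.107)).round(1))
E
```

```text
20.8667 pin hole in tool: d 113.9 (home 48), y err -0.2, z err 2.1 F tool [-0.2 -1.   0.6] T [0.02 0.03 0.02]
top 0 [367.6 264.2]
top 40 [374.4 248.3]
top 80 [381.2 232.6]
scene 0 [304.  212.3]
scene 40 [291.8 213.8]
scene 80 [279.5 215.4]
```

>>> jog_arm --increments '[{"tx":-4,"ty":0,"tz":0,"wx":0,"wy":0,"wz":0,"gripper":0},{"tx":-9,"ty":0,"tz":0,"wx":0,"wy":0,"wz":0,"gripper":0},{"tx":-14,"ty":0,"tz":0,"wx":0,"wy":0,"wz":0,"gripper":0},{"tx":-18,"ty":0,"tz":0,"wx":0,"wy":0,"wz":0,"gripper":0},{"tx":-21,"ty":0,"tz":0,"wx":0,"wy":0,"wz":0,"gripper":0}]'

```text
time: 21.38
position: [0.5267, -0.0239, 0.1073]
tool_rot: [0.65, 3.073, -0.0]
ft_force: [-0.0, -0.4, -0.7]
grip_width: 0.261
grip_force: 50.0
```

>>> jog_arm --increments '[{"tx":0,"ty":0,"tz":0,"wx":0,"wy":0,"wz":0,"gripper":0},{"tx":0,"ty":0,"tz":0,"wx":0,"wy":0,"wz":0,"gripper":0},{"tx":0,"ty":0,"tz":0,"wx":0,"wy":0,"wz":0,"gripper":0},{"tx":0,"ty":0,"tz":0,"wx":0,"wy":0,"wz":0,"gripper":0},{"tx":0,"ty":0,"tz":0,"wx":0,"wy":0,"wz":0,"gripper":0}]'

```text
time: 21.8
position: [0.5259, -0.0233, 0.1074]
tool_rot: [-0.65, -3.074, -0.0]
ft_force: [-0.5, 0.3, -0.3]
grip_width: 0.262
grip_force: 50.0
```

```bash
python3 - <<'E'
from h import *
where()
E
```

```text
21.8 pin hole in tool: d 94.2 (home 48), y err 0.1, z err 0.5 F tool [0.6 0.1 0.3] T [ 0.01 -0.01 -0.04]
```

>>> jog_arm --increments '[{"tx":-1.6,"ty":0,"tz":0.2,"wx":0,"wy":0,"wz":0,"gripper":0},{"tx":-3.2,"ty":0,"tz":0.2,"wx":0,"wy":0,"wz":0,"gripper":0},{"tx":-4.4,"ty":0,"tz":0.2,"wx":0,"wy":0,"wz":0,"gripper":0},{"tx":-5.2,"ty":0,"tz":0.2,"wx":0,"wy":0,"wz":0,"gripper":0},{"tx":-6,"ty":0,"tz":0.2,"wx":0,"wy":0,"wz":0,"gripper":0}]'

```text
time: 22.22
position: [0.5317, -0.0259, 0.1072]
tool_rot: [0.65, 3.073, 0.0]
ft_force: [-0.6, -1.0, -0.1]
grip_width: 0.263
grip_force: 50.0
```

```bash
python3 - <<'E'
from h import *
where()
E
```

```text
22.2167 pin hole in tool: d 87.9 (home 48), y err 0.1, z err 0.4 F tool [ 0.1 -1.2  0.1] T [ 0.03 -0.01 -0.02]
```

>>> jog_arm --increments '[{"tx":-0.5,"ty":0,"tz":0,"wx":0,"wy":0,"wz":0,"gripper":0},{"tx":-0.9,"ty":0,"tz":0,"wx":0,"wy":0,"wz":0,"gripper":0},{"tx":-1.3,"ty":0,"tz":0,"wx":0,"wy":0,"wz":0,"gripper":0},{"tx":-1.7,"ty":0,"tz":0,"wx":0,"wy":0,"wz":0,"gripper":0},{"tx":-2,"ty":0,"tz":0,"wx":0,"wy":0,"wz":0,"gripper":0}]'

```text
time: 22.63
position: [0.5334, -0.0267, 0.1072]
tool_rot: [0.65, 3.074, 0.0]
ft_force: [-1.0, 0.3, -0.8]
grip_width: 0.261
grip_force: 50.0
```

```bash
python3 - <<'E'
from h import *
where()
E
```

```text
22.6333 pin hole in tool: d 86.0 (home 48), y err 0.1, z err 0.4 F tool [ 1.  -0.2  0.8] T [0.04 0.03 0.04]
```

>>> jog_arm --increments '[{"tx":-0.6,"ty":0,"tz":0,"wx":0,"wy":0,"wz":0,"gripper":0},{"tx":-1.2,"ty":0,"tz":0,"wx":0,"wy":0,"wz":0,"gripper":0},{"tx":-1.8,"ty":0,"tz":0,"wx":0,"wy":0,"wz":0,"gripper":0},{"tx":-2.4,"ty":0,"tz":0,"wx":0,"wy":0,"wz":0,"gripper":0},{"tx":-3,"ty":0,"tz":0,"wx":0,"wy":0,"wz":0,"gripper":0}]'

```text
time: 23.05
position: [0.5362, -0.0279, 0.1072]
tool_rot: [0.65, 3.074, 0.0]
ft_force: [-0.6, -0.6, -0.8]
grip_width: 0.264
grip_force: 50.0
```

```bash
python3 - <<'E'
from h import *
where()
E
```

```text
23.05 pin hole in tool: d 82.9 (home 48), y err 0.1, z err 0.4 F tool [ 0.3 -0.8  0.8] T [ 0.02 -0.03  0.04]
```

Seven mm inside the pin's radius with no force, so the leg is in the hole. Continuing.

>>> jog_arm --increments '[{"tx":-1,"ty":0,"tz":0,"wx":0,"wy":0,"wz":0,"gripper":0},{"tx":-2,"ty":0,"tz":0,"wx":0,"wy":0,"wz":0,"gripper":0},{"tx":-3,"ty":0,"tz":0,"wx":0,"wy":0,"wz":0,"gripper":0},{"tx":-4,"ty":0,"tz":0,"wx":0,"wy":0,"wz":0,"gripper":0},{"tx":-5,"ty":0,"tz":0,"wx":0,"wy":0,"wz":0,"gripper":0}]'

```text
time: 23.47
position: [0.5408, -0.03, 0.1071]
tool_rot: [0.65, 3.074, 0.0]
ft_force: [-0.0, 0.4, -0.6]
grip_width: 0.259
grip_force: 50.0
```

>>> jog_arm --increments '[{"tx":-0.5,"ty":0,"tz":0,"wx":0,"wy":0,"wz":0,"gripper":0},{"tx":-1,"ty":0,"tz":0,"wx":0,"wy":0,"wz":0,"gripper":0},{"tx":-1.5,"ty":0,"tz":0,"wx":0,"wy":0,"wz":0,"gripper":0},{"tx":-2,"ty":0,"tz":0,"wx":0,"wy":0,"wz":0,"gripper":0},{"tx":-2,"ty":0,"tz":0,"wx":0,"wy":0,"wz":0,"gripper":0}]'

```text
time: 23.88
position: [0.5426, -0.0308, 0.1072]
tool_rot: [0.65, 3.074, 0.0]
ft_force: [0.5, -0.1, -1.5]
grip_width: 0.262
grip_force: 50.0
```

```bash
python3 - <<'E'
from h import *
where()
E
```

```text
23.8833 pin hole in tool: d 75.9 (home 48), y err 0.1, z err 0.4 F tool [-0.5  0.1  1.5] T [-0.05  0.01  0.05]
```

>>> jog_arm --increments '[{"tx":-1,"ty":0,"tz":0,"wx":0,"wy":0,"wz":0,"gripper":0},{"tx":-2,"ty":0,"tz":0,"wx":0,"wy":0,"wz":0,"gripper":0},{"tx":-3,"ty":0,"tz":0,"wx":0,"wy":0,"wz":0,"gripper":0},{"tx":-4,"ty":0,"tz":0,"wx":0,"wy":0,"wz":0,"gripper":0},{"tx":-5,"ty":0,"tz":0,"wx":0,"wy":0,"wz":0,"gripper":0}]'

```text
time: 24.3
position: [0.5469, -0.0322, 0.1071]
tool_rot: [-0.649, -3.073, -0.001]
ft_force: [-1.2, 2.0, -0.5]
grip_width: 0.261
grip_force: 50.0
```

>>> jog_arm --increments '[{"tx":-0.6,"ty":0,"tz":0,"wx":0,"wy":0,"wz":0,"gripper":0},{"tx":-1.2,"ty":0,"tz":0,"wx":0,"wy":0,"wz":0,"gripper":0},{"tx":-1.8,"ty":0,"tz":0,"wx":0,"wy":0,"wz":0,"gripper":0},{"tx":-2.4,"ty":0,"tz":0,"wx":0,"wy":0,"wz":0,"gripper":0},{"tx":-3,"ty":0,"tz":0,"wx":0,"wy":0,"wz":0,"gripper":0}]'

```text
time: 24.72
position: [0.5487, -0.0328, 0.1067]
tool_rot: [-0.648, -3.071, -0.001]
ft_force: [-4.1, 4.6, 0.0]
grip_width: 0.259
grip_force: 50.0
```

```bash
python3 - <<'E'
from h import *
where()
E
```

```text
24.7167 pin hole in tool: d 69.5 (home 48), y err -0.6, z err -0.3 F tool [ 5.6  2.5 -0. ] T [-0.6   1.29 -0.08]
```

>>> jog_arm --increments '[{"tx":-0.6,"ty":0,"tz":0,"wx":0,"wy":0,"wz":0,"gripper":0},{"tx":-1.2,"ty":0,"tz":0,"wx":0,"wy":0,"wz":0,"gripper":0},{"tx":-1.8,"ty":0,"tz":0,"wx":0,"wy":0,"wz":0,"gripper":0},{"tx":-2.4,"ty":0,"tz":0,"wx":0,"wy":0,"wz":0,"gripper":0},{"tx":-3,"ty":0,"tz":0,"wx":0,"wy":0,"wz":0,"gripper":0}]'

```text
time: 25.13
position: [0.5509, -0.0337, 0.1065]
tool_rot: [-0.647, -3.07, -0.002]
ft_force: [-5.1, 3.7, 0.0]
grip_width: 0.263
grip_force: 50.0
```

```bash
python3 - <<'E'
from h import *
where()
E
```

```text
25.1333 pin hole in tool: d 67.2 (home 48), y err -0.7, z err -0.6 F tool [6.1 1.3 0. ] T [-0.61  1.45 -0.09]
```

>>> jog_arm --increments '[{"tx":-0.6,"ty":0,"tz":0,"wx":0,"wy":0,"wz":0,"gripper":0},{"tx":-1.2,"ty":0,"tz":0,"wx":0,"wy":0,"wz":0,"gripper":0},{"tx":-1.8,"ty":0,"tz":0,"wx":0,"wy":0,"wz":0,"gripper":0},{"tx":-2.4,"ty":0,"tz":0,"wx":0,"wy":0,"wz":0,"gripper":0},{"tx":-3,"ty":0,"tz":0,"wx":0,"wy":0,"wz":0,"gripper":0}]'

```text
time: 25.55
position: [0.553, -0.0345, 0.1063]
tool_rot: [-0.647, -3.068, -0.002]
ft_force: [-6.5, 6.2, 0.0]
grip_width: 0.261
grip_force: 50.0
```

>>> jog_arm --increments '[{"tx":-0.6,"ty":0,"tz":0,"wx":0,"wy":0,"wz":0,"gripper":0},{"tx":-1.2,"ty":0,"tz":0,"wx":0,"wy":0,"wz":0,"gripper":0},{"tx":-1.8,"ty":0,"tz":0,"wx":0,"wy":0,"wz":0,"gripper":0},{"tx":-2.4,"ty":0,"tz":0,"wx":0,"wy":0,"wz":0,"gripper":0},{"tx":-3,"ty":0,"tz":0,"wx":0,"wy":0,"wz":0,"gripper":0}]'

```text
time: 25.97
position: [0.5562, -0.0359, 0.1064]
tool_rot: [-0.647, -3.069, -0.002]
ft_force: [-5.3, 4.5, 0.5]
grip_width: 0.264
grip_force: 50.0
```

```bash
python3 - <<'E'
from h import *
where()
E
```

```text
25.9667 pin hole in tool: d 61.4 (home 48), y err -0.8, z err -0.7 F tool [ 6.7  2.  -0.5] T [-0.6   1.49 -0.12]
```

>>> jog_arm --increments '[{"tx":-0.6,"ty":0,"tz":0,"wx":0,"wy":0,"wz":0,"gripper":0},{"tx":-1.2,"ty":0,"tz":0,"wx":0,"wy":0,"wz":0,"gripper":0},{"tx":-1.8,"ty":0,"tz":0,"wx":0,"wy":0,"wz":0,"gripper":0},{"tx":-2.4,"ty":0,"tz":0,"wx":0,"wy":0,"wz":0,"gripper":0},{"tx":-3,"ty":0,"tz":0,"wx":0,"wy":0,"wz":0,"gripper":0}]'

```text
time: 26.38
position: [0.5612, -0.0383, 0.1073]
tool_rot: [0.649, 3.073, 0.001]
ft_force: [-1.0, 5.6, -0.7]
grip_width: 0.262
grip_force: 50.0
```

>>> jog_arm --increments '[{"tx":-0.6,"ty":0,"tz":0,"wx":0,"wy":0,"wz":0,"gripper":0},{"tx":-1.2,"ty":0,"tz":0,"wx":0,"wy":0,"wz":0,"gripper":0},{"tx":-1.8,"ty":0,"tz":0,"wx":0,"wy":0,"wz":0,"gripper":0},{"tx":-2.4,"ty":0,"tz":0,"wx":0,"wy":0,"wz":0,"gripper":0},{"tx":-3,"ty":0,"tz":0,"wx":0,"wy":0,"wz":0,"gripper":0}]'

```text
time: 26.8
position: [0.5652, -0.0404, 0.1078]
tool_rot: [0.649, 3.07, 0.0]
ft_force: [3.1, 2.8, -1.3]
grip_width: 0.263
grip_force: 50.0
```

```bash
python3 - <<'E'
from h import *
where()
E
```

```text
26.8 pin hole in tool: d 51.4 (home 48), y err -0.2, z err 1.1 F tool [-1.7  3.8  1.3] T [-1.02 -0.31 -0.27]
```

>>> jog_arm --increments '[{"tx":-0.5,"ty":0,"tz":0,"wx":0,"wy":0,"wz":0,"gripper":0},{"tx":-1,"ty":0,"tz":0,"wx":0,"wy":0,"wz":0,"gripper":0},{"tx":-1.5,"ty":0,"tz":0,"wx":0,"wy":0,"wz":0,"gripper":0},{"tx":-2,"ty":0,"tz":0,"wx":0,"wy":0,"wz":0,"gripper":0},{"tx":-2,"ty":0,"tz":0,"wx":0,"wy":0,"wz":0,"gripper":0}]'

```text
time: 27.22
position: [0.566, -0.0409, 0.1075]
tool_rot: [0.65, 3.072, 0.0]
ft_force: [3.1, 4.0, -1.2]
grip_width: 0.262
grip_force: 50.0
```

>>> jog_arm --increments '[{"tx":-0.3,"ty":0,"tz":0,"wx":0,"wy":0,"wz":0,"gripper":0},{"tx":-0.6,"ty":0,"tz":0,"wx":0,"wy":0,"wz":0,"gripper":0},{"tx":-1,"ty":0,"tz":0,"wx":0,"wy":0,"wz":0,"gripper":0},{"tx":-1,"ty":0,"tz":0,"wx":0,"wy":0,"wz":0,"gripper":0},{"tx":-1,"ty":0,"tz":0,"wx":0,"wy":0,"wz":0,"gripper":0}]'

```text
time: 27.63
position: [0.5666, -0.0416, 0.1073]
tool_rot: [0.65, 3.073, -0.0]
ft_force: [3.7, 2.5, -0.6]
grip_width: 0.258
grip_force: 50.0
```

```bash
python3 - <<'E'
from h import *
where()
E
```

```text
27.6333 pin hole in tool: d 49.5 (home 48), y err 0.3, z err 0.6 F tool [-2.4  3.8  0.6] T [-0.98 -0.63 -0.22]
```

>>> jog_arm --increments '[{"tx":-0.3,"ty":0,"tz":0,"wx":0,"wy":0,"wz":0,"gripper":0},{"tx":-0.6,"ty":0,"tz":0,"wx":0,"wy":0,"wz":0,"gripper":0},{"tx":-1,"ty":0,"tz":0,"wx":0,"wy":0,"wz":0,"gripper":0},{"tx":-1.2,"ty":0,"tz":0,"wx":0,"wy":0,"wz":0,"gripper":0},{"tx":-1.2,"ty":0,"tz":0,"wx":0,"wy":0,"wz":0,"gripper":0}]'

```text
time: 28.05
position: [0.5673, -0.0421, 0.1071]
tool_rot: [-0.65, -3.073, 0.0]
ft_force: [3.0, 2.8, 0.5]
grip_width: 0.263
grip_force: 50.0
```

```bash
python3 - <<'E'
from h import *
where()
E
```

```text
28.05 pin hole in tool: d 48.7 (home 48), y err 0.4, z err 0.3 F tool [-1.6  3.7 -0.5] T [-0.76 -0.6  -0.23]
```

>>> jog_arm --increments '[{"tx":-0.3,"ty":0,"tz":0,"wx":0,"wy":0,"wz":0,"gripper":0},{"tx":-0.6,"ty":0,"tz":0,"wx":0,"wy":0,"wz":0,"gripper":0},{"tx":-0.8,"ty":0,"tz":0,"wx":0,"wy":0,"wz":0,"gripper":0},{"tx":-1,"ty":0,"tz":0,"wx":0,"wy":0,"wz":0,"gripper":0},{"tx":-1,"ty":0,"tz":0,"wx":0,"wy":0,"wz":0,"gripper":0}]'

```text
time: 28.47
position: [0.5678, -0.0421, 0.107]
tool_rot: [-0.65, -3.072, 0.0]
ft_force: [0.3, 1.6, 0.2]
grip_width: 0.262
grip_force: 50.0
```

```bash
python3 - <<'E'
from h import *
where()
E
```

```text
28.4667 pin hole in tool: d 48.3 (home 48), y err 0.3, z err 0.1 F tool [ 0.3  1.6 -0.2] T [-0.65 -0.09 -0.15]
```

>>> jog_arm --increments '[{"tx":-0.2,"ty":0,"tz":0,"wx":0,"wy":0,"wz":0,"gripper":0},{"tx":-0.3,"ty":0,"tz":0,"wx":0,"wy":0,"wz":0,"gripper":0},{"tx":-0.3,"ty":0,"tz":0,"wx":0,"wy":0,"wz":0,"gripper":0},{"tx":-0.3,"ty":0,"tz":0,"wx":0,"wy":0,"wz":0,"gripper":0},{"tx":-0.3,"ty":0,"tz":0,"wx":0,"wy":0,"wz":0,"gripper":0}]'

```text
time: 28.88
position: [0.568, -0.0421, 0.1069]
tool_rot: [-0.65, -3.072, -0.0]
ft_force: [-0.9, 3.7, 0.3]
grip_width: 0.26
grip_force: 50.0
```

```bash
python3 - <<'E'
from h import *
where()
E
```

```text
28.8833 pin hole in tool: d 48.1 (home 48), y err 0.1, z err 0.1 F tool [ 2.3  3.1 -0.3] T [-0.63  0.37 -0.1 ]
```

>>> jog_arm --increments '[{"tx":0,"ty":0,"tz":0,"wx":0,"wy":0,"wz":0,"gripper":0.3},{"tx":0,"ty":0,"tz":0,"wx":0,"wy":0,"wz":0,"gripper":0.35},{"tx":0,"ty":0,"tz":0,"wx":0,"wy":0,"wz":0,"gripper":0.45},{"tx":0,"ty":0,"tz":0,"wx":0,"wy":0,"wz":0,"gripper":0.5},{"tx":0,"ty":0,"tz":0,"wx":0,"wy":0,"wz":0,"gripper":0.5}]'

```text
time: 29.3
position: [0.5686, -0.0431, 0.1073]
tool_rot: [0.651, 3.073, -0.001]
ft_force: [0.3, -0.5, -0.0]
grip_width: 0.462
grip_force: 0.0
```

>>> jog_arm --increments '[{"tx":0,"ty":0,"tz":-5,"wx":0,"wy":0,"wz":0,"gripper":0.5},{"tx":0,"ty":0,"tz":-15,"wx":0,"wy":0,"wz":0,"gripper":0.5},{"tx":0,"ty":0,"tz":-35,"wx":0,"wy":0,"wz":0,"gripper":0.5},{"tx":0,"ty":0,"tz":-60,"wx":0,"wy":0,"wz":0,"gripper":0.5},{"tx":0,"ty":0,"tz":-80,"wx":0,"wy":0,"wz":0,"gripper":0.5}]'

```text
time: 29.72
position: [0.569, -0.0425, 0.1897]
tool_rot: [0.65, 3.072, 0.0]
ft_force: [0.8, 0.2, 0.8]
grip_width: 0.505
grip_force: 0.0
```

>>> jog_arm --increments '[{"tx":-20,"ty":-5,"tz":-20,"wx":0,"wy":0,"wz":0,"gripper":0.5},{"tx":-55,"ty":-9,"tz":-30,"wx":0,"wy":0,"wz":0,"gripper":0.5},{"tx":-90,"ty":-9,"tz":-30,"wx":0,"wy":0,"wz":0,"gripper":0.5},{"tx":-120,"ty":-9,"tz":-30,"wx":0,"wy":0,"wz":0,"gripper":0.5},{"tx":-125,"ty":-9,"tz":-30,"wx":0,"wy":0,"wz":0,"gripper":0.5}]'

```text
time: 30.13
position: [0.6824, -0.1038, 0.2172]
tool_rot: [0.652, 3.07, -0.004]
ft_force: [-1.1, 0.4, -0.6]
grip_width: 0.501
grip_force: 0.0
```

>>> jog_arm --increments '[{"tx":0,"ty":0,"tz":0,"wx":0,"wy":0,"wz":0,"gripper":0.5},{"tx":0,"ty":0,"tz":0,"wx":0,"wy":0,"wz":0,"gripper":0.5},{"tx":0,"ty":0,"tz":0,"wx":0,"wy":0,"wz":0,"gripper":0.5},{"tx":0,"ty":0,"tz":0,"wx":0,"wy":0,"wz":0,"gripper":0.5},{"tx":0,"ty":0,"tz":0,"wx":0,"wy":0,"wz":0,"gripper":0.5}]'

```text
time: 30.55
position: [0.6786, -0.1003, 0.2179]
tool_rot: [0.649, 3.073, 0.001]
ft_force: [-0.8, 0.8, -0.4]
grip_width: 0.497
grip_force: 0.0
```

```bash
python3 - <<'E'
from h import *
s=ctrl.get_state();print(s["time"],s["position"],s["ft_force"])
im=vision.get_image("wrist");slot(im);cv2.imwrite("pics/w11.png",im["color"])
u=np.array([.9141,-.4055]);n=np.array([.4055,.9141]);pin=np.array([.6082,-.0701])
ex=lambda a,b,z:pix(im,(*(pin+u*a+n*b),z)).round(0)
print("exp coil",ex(-.048,.0095,.1145),"far/near/left/right",ex(-.060,.0095,.11),ex(-.048,-.0025,.11),ex(-.048,.0215,.11),"tip",ex(.032,0,.107))
c=im["color"].astype(int);b,g,r=c[...,0],c[...,1],c[...,2]
m=(r-b>60)&(r>90)&(g>0.45*r)
k=ex(-.01,.005,.108)
for q in blobs(m,6):
    if q[0]>20:
        y,x=np.nonzero(q[2]);print(q[0],q[1],x.min(),x.max(),y.min(),y.max())
red=(r>120)&(g<70)
for q in blobs(red,4):
    y,x=np.nonzero(q[2]);print("red",q[0],q[1],x.min(),x.max(),y.min(),y.max())
print("exp hub top centre",ex(0,0,.1))
print(vision.spot_in("wrist","r_clip")[:2],vision.spot_in("wrist","bow")[:2])
E
```

```text
30.55 [ 0.6786288  -0.10031974  0.2179269 ] [-0.76397991  0.82649614 -0.35647486]
guess px [321 123]
102 [320.8 123.5] 17.6 [ 0.6082 -0.0702  0.126 ] -0.417
exp coil [336.  43.] far/near/left/right [336.  23.] [317.  44.] [355.  44.] tip [321. 170.]
5000 [516.6 159.8] 444 639 73 298
1841 [333.8  79.7] 319 355 27 161
840 [591.2 388.4] 578 606 369 415
476 [205.5 345.9] 199 217 319 381
467 [473.4 127. ] 446 522 112 140
217 [322.6 153.6] 319 326 139 170
red 1646 [239.6 143.1] 199 283 125 162
red 315 [342.9 122.2] 336 349 99 145
red 315 [625.5 209.8] 614 637 198 221
red 218 [610. 289.] 601 619 280 298
exp hub top centre [321. 123.]
[{'bbox': [318.9, 24.7, 359.2, 170.3], 'conf': 0.71}, {'bbox': [77.3, 90.1, 352.8, 229.1], 'conf': 0.54}] [{'bbox': [324.8, 70.6, 345.3, 161.9], 'conf': 0.74}, {'bbox': [79.8, 90.3, 355.3, 227.9], 'conf': 0.21}]
```

The leg's tip is at (322, 170), where it should be when home. The coil and bow also match, and the tray arm has stayed on the pin. Handing in.

```bash
python3 -c "
from h import *
print(ctrl.close_job())"
```

```text
the job is handed in; nothing more can be done
None
```

I handed the job in at about 31 s. The hub rests on the shoulder, and the R-clip is through the pin's cross hole with its bow round the pin. My last wrist image and the force readings support this, but no verdict came back.

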